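Load a fresh roll into the label printer

TASK

Put the wide label roll into the desktop label printer: swing the printer's hood all the way up and over until it leans back on its stop, slide the wide roll out of the steel trough onto the printer's horizontal spindle until it is home against the inner flange, and push the roll keeper on after it, disc first, until the disc touches the roll. Then bring the hood back and lower it gently, without letting it fall, until it is fully shut. Leave the narrow roll and everything else on the bench where it is.

Things in the scene. Friction and masses are not known exactly. Their poses are not given: they have to be found in the camera images.
- printer: Desktop label printer, fixed: light-grey deck 210 (x) x 240 (y) x 45 high under a hood. Origin: centre of its underside, on the bench. x runs along the spindle, from its free end (-x, robot side) to a dark housing (x +50 to +98, 95 above the deck) that carries it; y to the hood's hinge (rear), z up. A print unit under 40 high stands on the deck at y -116 to -37.
- hood (a joint): Hood angle: 0 shut, 1.66 fully open on its stop. Level hinge axis along the printer's x, at y +120, z 45; opening lifts the front edge (y -120) up and over toward +y. Open, its top edge is 285 above the bench. 0.6 kg, damped hinge. Its weight shuts it below about 0.9 rad and holds it on the stop above about 1.2; let go below, it falls shut.
- hood_grip (a point): Middle of the hood's black bow handle, a round bar 10 thick, 110 long along x, 40 above the hood's flat front shelf. Shut: 218 before and 85 above the hinge axis (130 above the bench), 22 behind the hood's front face; the hood rises 60 in a slope from 38 behind the bar. Turns with the hood: when open the bar is on the hood's far (+y) side, the hood's edge 25 to 30 above it and 38 to its -y side.
- hood_hinge (a point): Middle of the hood's hinge axis (fixed to the printer, axes as the printer's).
- spindle_root (a point): On the spindle's axis at the face of the inner flange (black disc, 60 in diameter) against which the roll seats; axes as the printer's. The spindle is a plain level steel rod 20 in diameter that runs 108 from here toward the printer's -x, 100 above the bench, 55 above the deck, 72 in front of the hinge axis.
- spindle_tip (a point): Free end of the spindle, on its axis, 108 from the flange; its nose is rounded (radius 10).
- label_roll: The wide label roll: white paper roll on a cardboard core, 66 outer diameter, 50 wide, bore 26 right through, about 0.15 kg. Origin at its centre; x along the bore (either end may go first). It lies in the trough with its bore level along the trough's x, centre 37 above the bench.
- narrow_roll: A narrower roll, otherwise alike (66 outer diameter, 30 wide), in the same trough; origin at its centre, x along its bore. Not wanted.
- roll_tray: Steel trough fixed on the bench, 200 long (x) x 84 wide, base 4 thick, rails up to 14 high at 27 to 30 either side of its middle line, end lips 20 high. Origin: centre of its underside; x along its length. Which roll lies at which end varies.
- keeper: Dark plastic roll keeper, 70 g, 34 long, on its flat foot, bore level. Origin: centre of its foot; z up, x along the bore. Disc 56 in diameter, 6 thick at its +x end (x 11 to 17), goes first, toward the roll; behind it a flat-sided hub 34 wide (y), 52 high, to grip. Bore 24, through, axis 30 above the foot. Stands in any of three spots in a row, +x within 0.5 rad of straight away from the robot.
- keeper_face (a point): Centre of the bore at the outer face of the keeper's disc: the face that must touch the roll; axes as the keeper's.
- tape_roll: Small roll of brown tape lying flat, 72 in diameter, 24 high; origin under its centre.
- finger_pad: Round finger-moistener pot, 56 in diameter, 18 high; origin under its centre.
- empty_core: Empty cardboard label core standing on end, 31 in diameter, 50 high; origin under its centre.
- safety_knife: Grey box knife lying flat, 145 x 28 x 19; origin under its middle.
- stapler: Black stapler, 150 x 36 x 62 high; origin under its middle.
- scanner: Hand-held barcode scanner lying on the bench, about 175 x 64 x 52; origin under its middle.
There are look-alikes about, which are no part of the job. What is shaped like the label_roll but pink or red is not meant.

How it is judged:
On the way, in this order (a step that is already met when the one before it is completed fails the run):
1. the hood is raised until it leans back on its stop (value of joint hood above 1.55 rad), for 0.3 s.
2. the wide roll is on the spindle, home against the inner flange, with the hood open (x of label_roll in the frame of spindle_root between -0.03 and -0.02 m and y of label_roll in the frame of spindle_root between -0.008 and 0.008 m and z of label_roll in the frame of spindle_root between -0.008 and 0.008 m and angle between the x axis of label_roll and the x axis of printer, either way round below 0.15 rad and value of joint hood above 1.4 rad), for 0.2 s.
3. the keeper is on the spindle, disc against the roll, with the hood open (all of step 2 and x of keeper_face in the frame of spindle_root between -0.058 and -0.045 m and y of keeper_face in the frame of spindle_root between -0.008 and 0.008 m and z of keeper_face in the frame of spindle_root between -0.008 and 0.008 m and angle between the x axis of keeper and the x axis of printer, either way round below 0.2 rad), for 0.2 s.
4. the hood is lowered shut (value of joint hood below 0.03 rad), for 0.2 s.
At the end, for the whole second after the job is handed in: Wide roll on the spindle within 5 mm of the inner flange; keeper on behind it, disc face 45 to 58 mm from the flange (8 mm or less from touching the seated roll); both in line with the spindle (0.15 and 0.2 rad) and at rest; hood shut (under 0.03 rad) (x of label_roll in the frame of spindle_root between -0.03 and -0.02 m and y of label_roll in the frame of spindle_root between -0.008 and 0.008 m and z of label_roll in the frame of spindle_root between -0.008 and 0.008 m and angle between the x axis of label_roll and the x axis of printer, either way round below 0.15 rad and x of keeper_face in the frame of spindle_root between -0.058 and -0.045 m and y of keeper_face in the frame of spindle_root between -0.008 and 0.008 m and z of keeper_face in the frame of spindle_root between -0.008 and 0.008 m and angle between the x axis of keeper and the x axis of printer, either way round below 0.2 rad and value of joint hood below 0.03 rad and linear speed of each of label_roll, keeper below 0.03 m/s).
It fails at once if the hood falls: it comes down faster than 1.8 rad/s in its last 0.3 rad (value of joint hood below 0.3 rad and velocity of joint hood below -1.8 rad/s).
It fails at once if the narrow roll, tape roll, finger moistener, empty core, knife, stapler or scanner is moved more than 30 mm (distance of any of narrow_roll, tape_roll, finger_pad, empty_core, safety_knife, stapler, scanner from where it was at the start of the episode above 0.03 m).
It also fails if it takes over 72 s, if anything falls off the work surface, if the arm or the gripper's body presses on something with over 40 N, if the wrist force passes 120 N, or if a joint passes its speed limit or range.

ROBOT

A 7-joint arm with a two-finger parallel gripper is mounted at the origin on the work surface. World frame = base frame: x ahead of the robot, y to its left, z up, the work surface at z = 0. Lengths are in m, angles in rad, forces in N, time in s.
With the tool pointing down it reaches from about 0.425 to 0.95 m from the base axis. Payload 4.7 kg.
Tool frame: the origin (TCP) lies midway between the tips of the shut fingers; the grasp point (between the pads) lies 19 mm behind it (tcp_to_grasp is the distance from the TCP to the grasp point, in m); x points along the fingers, y is the direction in which the jaws open and shut, and the axes are right-handed (so a half turn about x gives the same grasp; the last joint's range is limited). The gripper opens to 85 mm and grips with 20 to 120 N. Pads are 22 mm wide; open, the fingers measure 114 mm over their backs; the gripper's body (76 mm by 85 mm) begins 54 mm behind the grasp point. The pads swing forward as they close: fully open they stand 13 mm farther back than shut.
Start: joints at [1.278, 0.469, -0.049, 1.532, 0.024, 1.141, -0.082], TCP at [0.176, -0.652, 0.231] pointing down, gripper open.
Joint ranges: [-2.59, 2.59], [-0.33, 1.99], [-1.39, 1.29], [0.1, 2.45], [-1.04, 4.18], [0.21, 1.99], [-2.66, 2.66]. Speed limits (rad/s): [2.57, 2.57, 3.14, 3.14, 3.14, 3.14, 3.14].

INTERFACE

Orientations are given as a 3x3 rotation matrix whose columns are the frame's x, y, z axes.
In Python, from workcell import * gives the robot as it stands.
- The arm moves only by the shell command python3 -m handwheel 'ROWS' [OPENING] [FORCE]. ROWS is JSON, a list that holds one entry, the list of rows, each a list of 6 numbers: the shift along the tool's x, y, z in cm, then the turn, a rotation vector about the tool's x, y, z in degrees. A call has 1 to 20 rows; each row shifts and turns the commanded pose from where the row before left it, along the tool's axes as they then stand; what a row does not reach is not made up. A row lasts 1/10 s, in which the tool goes at most 50 mm and 8.59 degrees, less where a joint would pass 70% of its speed; a pose out of reach is approached as far as the arm can. A call with a gripper value outside its range is refused whole. OPENING is the gripper's target within -1 to 1 (fully open at 1, half-way at 0, shut at -1), set as the call begins (- or left out, the last holds). The fingers move at their own pace and stop on an object; FORCE is the grip in N (left out, the last holds). Time passes only in rows, so rows that do not move let the fingers close. It gives the time, the measured TCP pose, the force and the opening at its end, in the units of the state.
- get_state(): the state, without advancing time (a new reading comes with each control period).
- snapshot(name): name is "side" or "top"; returns the picture (480x640x3 uint8, blue, green, red); there is no depth.
- camera_info(name): a dict with "intrinsics" (3x3 intrinsics, pixels), "R" (3x3) and "t" (3): a world point X has camera coordinates R X + t. Camera axes: x right, y down, z forward; pixel columns grow to the right and rows downward; lengths in m; the calibration is good to about 2 mm. A picture is of the moment at which its call begins. camera_info takes no time and is no camera call.
- sign_off(): hands the job in, once; it reports no verdict.
The state is a dict: "time": time; "qpos": joint angles; "joint_vel": joint speeds; "tau": joint torques, N m; "ee_pos": TCP position; "tool_rot": TCP orientation; "contact_force": force on the tool from outside, world axes, zero at the start; "torque": the same for the moment, N m; "finger_gap": finger opening in m.
Only numpy, scipy, OpenCV 4.12 (cv2) and the standard library are available. Lean on these libraries where they do the work, as an engineer would, in place of code of your own. Each camera call takes 0.05 s, during which the arm holds its last target.

## Working session

There is one attempt and no reset: what is moved stays moved. The work goes in short steps, Python scripts to look and compute and a shell command to move; the robot and the scene stay as the last step left them, time stands still between calls to the robot, and variables do not carry over. Pictures are saved under pics/ and viewed, and the job is handed in when it is done.

```bash
ls; mkdir -p pics
python3 - <<'E'
from workcell import *
import cv2,numpy as np
for n in("side","top"):
    cv2.imwrite(f"pics/{n}0.png",snapshot(n)); c=camera_info(n); print(n,c)
s=get_state()
for k,v in s.items(): print(k,np.round(v,4).tolist())
print(tcp_to_grasp)
E
```

```text
pics
side {'intrinsics': array([[498.43957654,   0.        , 315.73370873],
       [  0.        , 498.43957654, 245.45135598],
       [  0.        ,   0.        ,   1.        ]]), 'R': array([[ 0.98789195, -0.15509475,  0.0038884 ],
       [-0.07546709, -0.50229161, -0.86139878],
       [ 0.13555154,  0.85067547, -0.50791439]]), 't': array([-0.5491231 ,  0.14180911,  1.40769291])}
top {'intrinsics': array([[475.71690108,   0.        , 323.5670081 ],
       [  0.        , 475.71690108, 243.89415513],
       [  0.        ,   0.        ,   1.        ]]), 'R': array([[ 2.67021196e-02, -9.99642835e-01,  1.09493329e-03],
       [-9.96635966e-01, -2.67066694e-02, -7.74822901e-02],
       [ 7.74838582e-02,  9.77691477e-04, -9.96993127e-01]]), 't': array([-0.03904247,  0.54054782,  1.28281164])}
time 0.1
qpos [1.2781, 0.4694, -0.0486, 1.5335, 0.0241, 1.141, -0.0823]
joint_vel [0.0005, -0.0016, 0.0016, -0.0033, 0.0001, 0.0006, 0.0011]
tau [0.0004, -51.1515, -0.0474, -23.8389, 0.0107, 0.0044, 0.0]
ee_pos [0.1759, -0.6511, 0.2304]
tool_rot [[-0.0005, 0.2608, -0.9654], [0.0017, -0.9654, -0.2608], [-1.0, -0.0018, 0.0001]]
contact_force [0.7479, -0.6813, -0.1489]
torque [-0.0326, 0.0196, -0.0565]
finger_gap 0.0852
0.0187
```

View pics/side0.png

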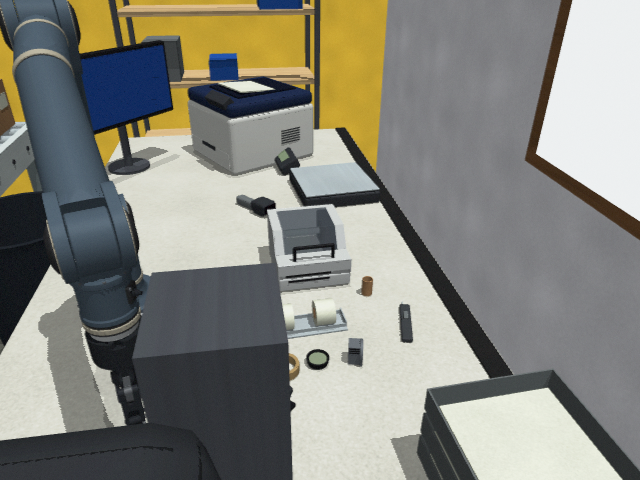

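View pics/top0.png

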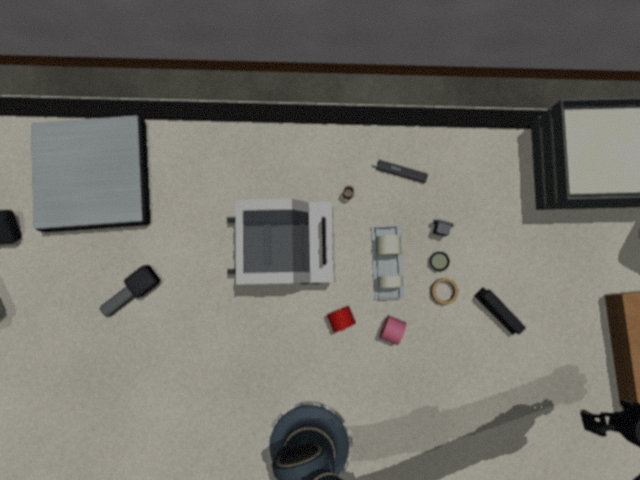

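```bash
cat > h.py <<'E'
from workcell import *
import cv2,numpy as np
def ray(n,u,v):
    c=camera_info(n);K,R,t=c["intrinsics"],np.array(c["R"]),np.array(c["t"])
    return -R.T@t, R.T@np.linalg.inv(K)@np.array([u,v,1.])
def onz(n,u,v,z):
    o,d=ray(n,u,v); return o+d*(z-o[2])/d[2]
def proj(n,X):
    c=camera_info(n);p=c["intrinsics"]@(c["R"]@np.array(X,float)+c["t"]);return p[:2]/p[2]
def tri(a,b):
    o1,d1=ray("side",*a);o2,d2=ray("top",*b)
    A=np.stack([d1,-d2],1);s=np.linalg.lstsq(A,o2-o1,rcond=None)[0]
    p,q=o1+d1*s[0],o2+d2*s[1];return (p+q)/2,np.linalg.norm(p-q)
def crop(im,x,y,w,h,f,name):
    cv2.imwrite("pics/"+name,cv2.resize(im[y:y+h,x:x+w],None,fx=f,fy=f,interpolation=cv2.INTER_CUBIC))
E
python3 - <<'E'
from h import *
s=cv2.imread("pics/side0.png");t=cv2.imread("pics/top0.png")
crop(t,215,180,160,120,5,"t1.png");crop(t,330,180,140,170,3.5,"t2.png");crop(s,230,190,200,190,3,"s1.png")
E
```

```text
(no output)
```

View pics/t1.png

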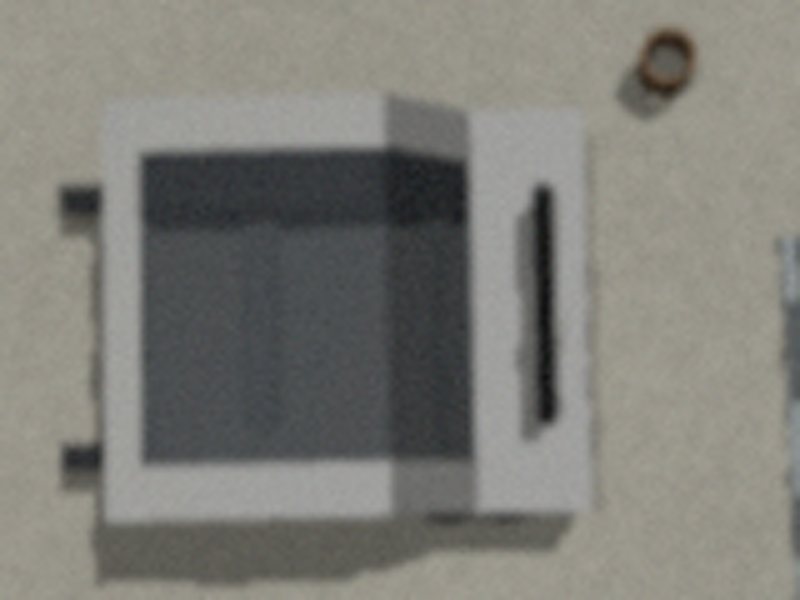

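View pics/t2.png

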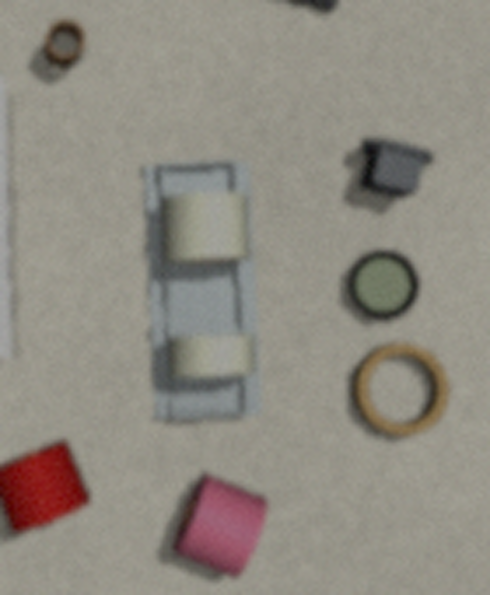

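View pics/s1.png

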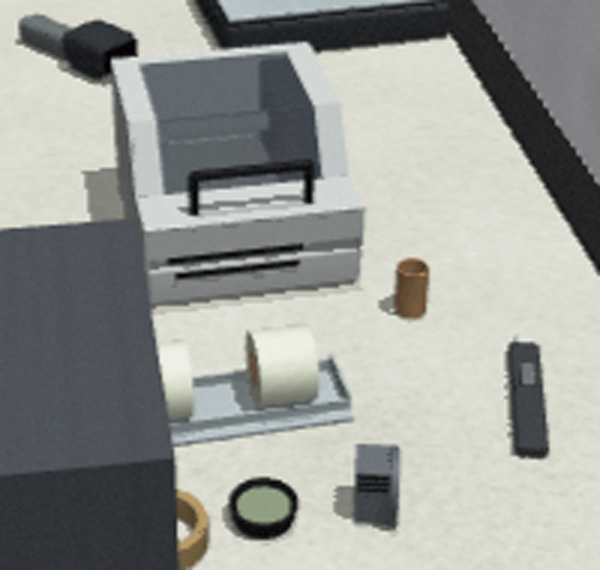

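Run:
```python
from h import *
t=cv2.imread("pics/top0.png").astype(int);s=cv2.imread("pics/side0.png").astype(int)
print("cam",onz("top",320,240,1.2)*0+ray("top",0,0)[0], ray("side",0,0)[0])
P=lambda x,y:tuple(map(int,t[y,x]))
for p in [(389,244),(389,282),(380,262),(400,262),(323,240),(442,228),(420,230),(310,245),(328,245)]: print(p,P(*p))
def rep(m,name,box):
    x,y,w,h=box; mm=np.zeros(m.shape,np.uint8); mm[y:y+h,x:x+w]=m[y:y+h,x:x+w]
    n,l,st,c=cv2.connectedComponentsWithStats(mm)
    for i in range(1,n):
        if st[i,4]>25:
            q=cv2.findContours((l==i).astype(np.uint8),0,1)[0][0]
            r=cv2.minAreaRect(q); print(name,st[i].tolist(),c[i].round(2),np.round(r[0],2),np.round(r[1],1),round(r[2],1))
b,g,r=t[...,0],t[...,1],t[...,2]
rep(((r-b)>15)&(r>175),"roll",(360,220,50,90))
rep(r<45,"bar",(310,205,25,80))
rep((r<110),"keeper",(425,210,35,32))
```

```text
cam [ 0.44037472 -0.02584649  1.32088003] [ 0.36236126 -1.21142641  0.83927689]
(389, 244) (146, 156, 159)
(389, 282) (146, 160, 159)
(380, 262) (145, 146, 139)
(400, 262) (147, 146, 138)
(323, 240) (23, 27, 24)
(442, 228) (90, 91, 87)
(420, 230) (133, 144, 147)
(310, 245) (146, 145, 149)
(328, 245) (151, 152, 152)
bar [322, 219, 4, 45, 92] [323.46 241.1 ] [323.45 241.  ] [44.   2.2] 88.5
keeper [429, 219, 25, 22, 361] [439.29 228.86] [439.49 229.78] [23.4 20.5] 15.9
```

Run:
```python
from h import *
s=cv2.imread("pics/side0.png");t=cv2.imread("pics/top0.png")
crop(t,365,220,50,86,7,"t3.png");crop(t,422,210,40,40,14,"t4.png");crop(s,260,290,120,80,6.5,"s2.png")
crop(s,260,200,100,95,6,"s3.png")
```

```text
(no output)
```

View pics/t3.png

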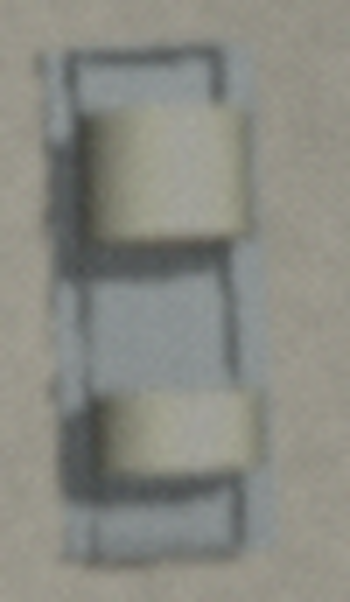

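View pics/t4.png

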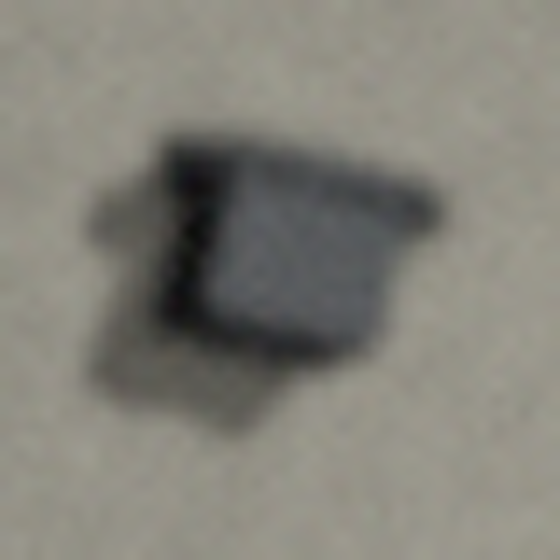

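View pics/s2.png

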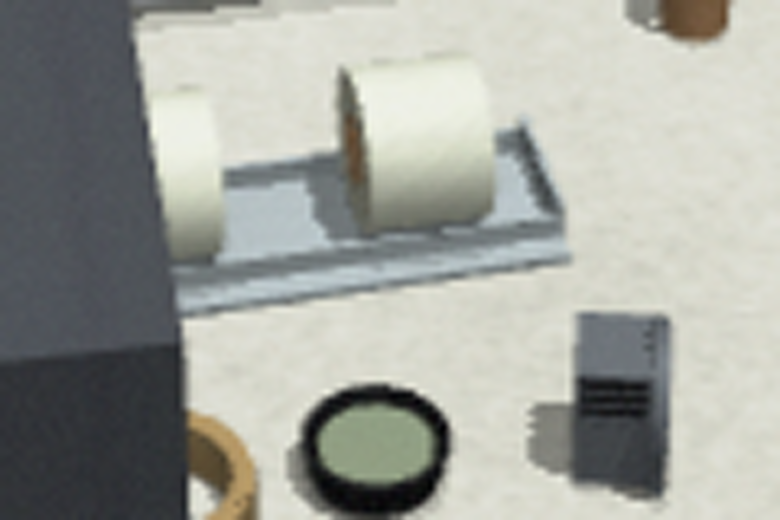

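View pics/s3.png

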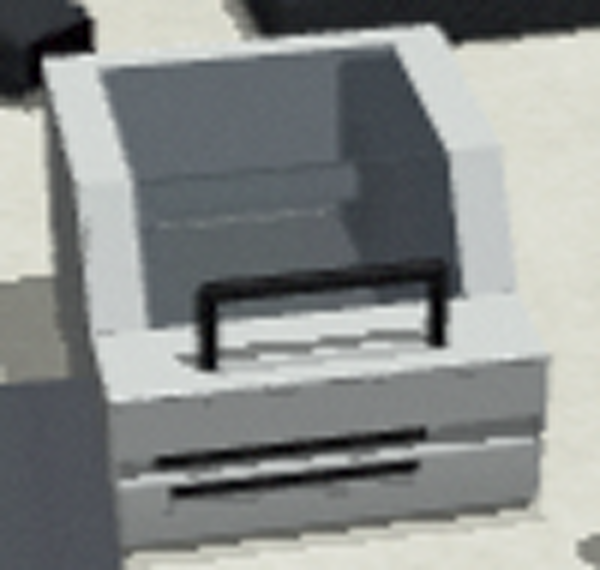

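Run:
```python
from h import *
def up(x0,y0,f,p): return (x0+(p[0]+.5)/f-.5, y0+(p[1]+.5)/f-.5)
def T(box,p,z): return onz("top",*up(*box,p),z)
B=(215,180,5)
a,b=T(B,(583,108),.09),T(B,(590,513),.09)
print("hood front",a,b,np.linalg.norm(a-b),"yaw",np.degrees(np.arctan2(-(a-b)[1]*-1,(a-b)[0])))
a,b=T(B,(105,98),.15),T(B,(105,522),.15);print("rear top",a,b,np.linalg.norm(a-b))
print("bar c",onz("top",323.46,241.1,.132))
a,b=T(B,(543,187),.132),T(B,(547,418),.132);print("bar",a,b,np.degrees(np.arctan2((a-b)[1],(a-b)[0])))
S=(260,200,6)
for p,q in (((205,288),(543,187)),((437,268),(547,418))):
    pass
print("bar tri near",tri(up(*S,(208,288)),up(*B,(547,418))),"far",tri(up(*S,(437,266)),up(*B,(543,187))))
M=(365,220,7)
for n,p,z in [("TL",(42,50),.004),("TR",(248,45),.004),("BL",(65,560),.004),("BR",(270,548),.004)]: print(n,T(M,p,z))
# roll: left,right silhouette, near/far
print("wide L",T(M,(83,172),.037),"R",T(M,(243,172),.037))
print("wide far (top z.07)",T(M,(165,105),.07),"near",T(M,(165,240),.07),T(M,(165,240),.004))
print("narrow far",T(M,(180,392),.07),"near",T(M,(180,472),.07), T(M,(100,430),.037),T(M,(262,430),.037))
K=(422,210,14)
# keeper hub top face corners z=.052, disc
for n,p,z in [("hubTL",(235,160),.052),("hubTR",(395,205),.052),("hubBL",(212,305),.052),("hubBR",(365,350),.052),("discL",(170,140),.03),("discR",(440,210),.03),("discRtop",(430,225),.03)]: print(n,T(K,p,z))
```

```text
hood front [ 0.64844777 -0.04159267  0.09      ] [ 0.43760111 -0.05057445  0.09      ] 0.21103787407468264 yaw 2.4392471419128934
rear top [0.63693525 0.196918   0.15      ] [0.4269873 0.1882992 0.15     ] 0.21012478944136145
bar c [ 0.53979022 -0.02422469  0.132     ]
bar [ 0.600639   -0.02194341  0.132     ] [ 0.48443103 -0.02705422  0.132     ] 2.518236914776805
bar tri near (array([ 0.48754693, -0.02731954,  0.13074083]), np.float64(0.006156919327270232)) far (array([ 0.60020886, -0.02185357,  0.12991223]), np.float64(0.0014202072927183749))
TL [ 0.59419299 -0.1541186   0.004     ]
TR [ 0.59839282 -0.23602391  0.004     ]
BL [ 0.39280439 -0.16699939  0.004     ]
BR [ 0.39964384 -0.24751057  0.004     ]
wide L [ 0.54331307 -0.16766063  0.037     ] R [ 0.54497088 -0.22952795  0.037     ]
wide far (top z.07) [ 0.5668542  -0.19449625  0.07      ] near [ 0.51583824 -0.19532209  0.07      ] [ 0.51981991 -0.20426411  0.004     ]
narrow far [ 0.45893109 -0.20186787  0.07      ] near [ 0.42906194 -0.20234096  0.07      ] [ 0.44402298 -0.17599436  0.037     ] [ 0.4456862  -0.23826089  0.037     ]
hubTL [ 0.60900201 -0.33108615  0.052     ]
hubTR [ 0.60113632 -0.36183603  0.052     ]
hubBL [ 0.58091795 -0.32690522  0.052     ]
hubBR [ 0.57304372 -0.35626494  0.052     ]
discL [ 0.61551677 -0.32365779  0.03      ]
discR [ 0.60317753 -0.37644571  0.03      ]
discRtop [ 0.60018069 -0.3745119   0.03      ]
```

```bash
python3 -m handwheel '[[[0,0,0,6.35,0,0],[0,0,0,6.35,0,0],[0.35,-3.8,-2.45,0,0,0],[0.35,-3.8,-2.45,0,0,0],[0.35,-3.8,-2.45,0,0,0],[0.35,-3.8,-2.45,0,0,0],[0.35,-3.8,-2.45,0,0,0],[0.35,-3.8,-2.45,0,0,0],[0.35,-3.8,-2.45,0,0,0],[0.35,-3.8,-2.45,0,0,0],[0.35,-3.8,-2.45,0,0,0],[0.35,-3.8,-2.45,0,0,0],[0.35,-3.8,-2.45,0,0,0],[0.35,-3.8,-2.45,0,0,0],[0.35,-3.8,-2.45,0,0,0],[0.35,-3.8,-2.45,0,0,0]]]' -0.3 30; python3 -c "
from h import *
s=get_state();print(s['time'],s['ee_pos'],s['tool_rot'],s['finger_gap'])"
```

```text
time: 1.7
ee_pos: [0.4967, -0.1041, 0.182]
tool_rot: [[-0.0, 0.042, -0.999], [-0.0, -0.999, -0.042], [-1.0, 0.0, 0.0]]
contact_force: [1.0, -0.5, -0.6]
finger_gap: 0.03
1.7 [ 0.49671012 -0.10409313  0.18204179] [[-2.40687669e-04  4.19265543e-02 -9.99120666e-01]
 [-2.08514650e-04 -9.99120676e-01 -4.19265045e-02]
 [-9.99999949e-01  1.98240104e-04  2.49218327e-04]] 0.029967222255356248
```

```bash
python3 -m handwheel '[[[0,-3.8,-2.4,0,0,0],[0,-3.6,-2.3,0,0,0],[0,0,0,0,0,0]]]'
python3 - <<'E'
from h import *
s=get_state();p=s['ee_pos'];R=s['tool_rot'];print(p)
print("d tool cm",(R.T@(np.array([.542,-.0245,.111])-p)*100).round(2))
t=snapshot("top");crop(t,280,200,80,80,8,"t5.png");s=snapshot("side");crop(s,250,180,130,110,6,"s5.png")
E
```

```text
time: 2.0
ee_pos: [0.5424, -0.0226, 0.1824]
tool_rot: [[0.002, 0.052, -0.999], [0.004, -0.999, -0.052], [-1.0, -0.004, -0.002]]
contact_force: [-0.5, 0.6, 0.1]
finger_gap: 0.0302
[ 0.54237334 -0.02257023  0.18237332]
d tool cm [7.14 0.22 0.06]
```

View pics/s5.png

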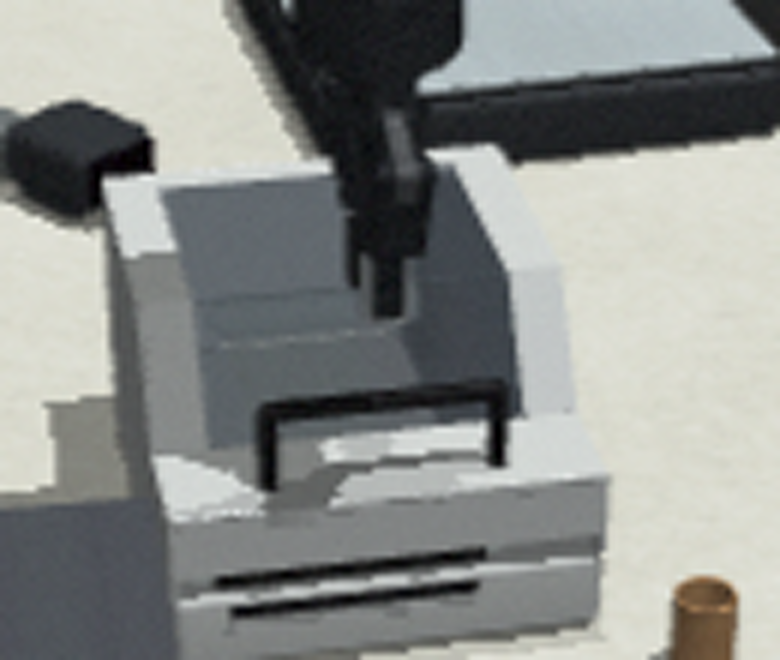

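Side view: the gripper (fingertips ≈ px (315,232)) is above the middle of the bar (px (294,247) to (334,244)). Descend and grip it.

```bash
python3 -m handwheel '[[[2,0.2,0,0,0,0],[2,0,0,0,0,0],[1.6,0,0,0,0,0],[1.5,0,0,0,0,0],[0,0,0,0,0,0]]]'; python3 -m handwheel '[[[0,0,0,0,0,0],[0,0,0,0,0,0],[0,0,0,0,0,0],[0,0,0,0,0,0]]]' -1 30
```

```text
time: 2.6
ee_pos: [0.5378, -0.034, 0.1093]
tool_rot: [[-0.005, 0.039, -0.999], [-0.001, -0.999, -0.039], [-1.0, 0.001, 0.005]]
contact_force: [-0.2, 0.2, 0.6]
finger_gap: 0.0298
time: 3.0
ee_pos: [0.5382, -0.0255, 0.1108]
tool_rot: [[-0.003, 0.045, -0.999], [0.008, -0.999, -0.046], [-1.0, -0.008, 0.003]]
contact_force: [-1.4, 12.6, -8.5]
finger_gap: 0.0091
```

Run:
```python
import numpy as np
f=np.radians(np.linspace(158.7,158.7-95,21));y=.234*np.cos(f);z=.234*np.sin(f)
print([[round(-b*100,2),round(-a*100,2)] for a,b in zip(np.diff(y),np.diff(z))])
```

```text
[[np.float64(-1.78), np.float64(-0.78)], [np.float64(-1.71), np.float64(-0.92)], [np.float64(-1.62), np.float64(-1.06)], [np.float64(-1.53), np.float64(-1.19)], [np.float64(-1.43), np.float64(-1.31)], [np.float64(-1.31), np.float64(-1.43)], [np.float64(-1.19), np.float64(-1.53)], [np.float64(-1.06), np.float64(-1.63)], [np.float64(-0.92), np.float64(-1.71)], [np.float64(-0.78), np.float64(-1.78)], [np.float64(-0.63), np.float64(-1.84)], [np.float64(-0.47), np.float64(-1.88)], [np.float64(-0.31), np.float64(-1.91)], [np.float64(-0.15), np.float64(-1.93)], [np.float64(0.01), np.float64(-1.94)], [np.float64(0.17), np.float64(-1.93)], [np.float64(0.33), np.float64(-1.91)], [np.float64(0.48), np.float64(-1.88)], [np.float64(0.64), np.float64(-1.83)], [np.float64(0.79), np.float64(-1.77)]]
```

```bash
python3 -m handwheel '[[[-0.2,-0.7,0,0,0,0],[-1.8,-0.8,0,0,0,0],[-1.7,-0.9,0,0,0,0],[-1.6,-1.1,0,0,0,0],[-1.5,-1.2,0,0,0,0],[-1.4,-1.3,0,0,0,0],[-1.3,-1.4,0,0,0,0],[-1.2,-1.5,0,0,0,0]]]'; python3 -m handwheel '[[[-1.05,-1.6,0,0,0,0],[-0.9,-1.7,0,0,0,0],[-0.8,-1.8,0,0,0,0],[0,0,0,0,0,0]]]'
```

```text
time: 3.8
ee_pos: [0.5344, 0.0564, 0.2187]
tool_rot: [[-0.005, 0.041, -0.999], [-0.003, -0.999, -0.041], [-1.0, 0.002, 0.005]]
contact_force: [-5.7, -1.6, -2.3]
finger_gap: 0.0087
time: 4.2
ee_pos: [0.5323, 0.1107, 0.2481]
tool_rot: [[-0.002, 0.046, -0.999], [-0.001, -0.999, -0.046], [-1.0, 0.0, 0.002]]
contact_force: [-8.9, -2.2, 3.1]
finger_gap: 0.0089
```

```bash
python3 -m handwheel '[[[-0.65,-1.85,0.2,0,0,0],[-0.5,-1.9,0.1,0,0,0],[-0.3,-1.9,0,0,0,0],[-0.15,-1.9,0,0,0,0],[0,-1.9,0,0,0,0],[0.15,-1.9,0,0,0,0],[0.3,-1.9,0,0,0,0],[0.5,-1.9,0,0,0,0]]]'; python3 -m handwheel '[[[0.65,-1.8,0,0,0,0],[0.8,-1.8,0,0,0,0],[0,0,0,0,0,0],[0,0,0,0,0,0]]]'
python3 - <<'E'
from h import *
s=get_state();p=s['ee_pos'];g=np.array([p[1]-.1932,p[2]+.019-.045]);print(g,np.linalg.norm(g),158.7-np.degrees(np.arctan2(g[1],g[0])))
im=snapshot("side");crop(im,230,130,160,160,4,"s6.png");im=snapshot("top");crop(im,200,180,180,130,4,"t6.png")
E
```

```text
time: 5.0
ee_pos: [0.5255, 0.2607, 0.2542]
tool_rot: [[0.003, 0.042, -0.999], [0.001, -0.999, -0.042], [-1.0, -0.001, -0.003]]
contact_force: [-1.2, -1.3, -2.5]
finger_gap: 0.0087
time: 5.4
ee_pos: [0.524, 0.2964, 0.2396]
tool_rot: [[0.002, 0.042, -0.999], [0.002, -0.999, -0.042], [-1.0, -0.002, -0.002]]
contact_force: [-1.9, -1.1, 3.1]
finger_gap: 0.0084
[0.10317099 0.21356114] 0.237176334132754 94.48510078770686
```

View pics/s6.png

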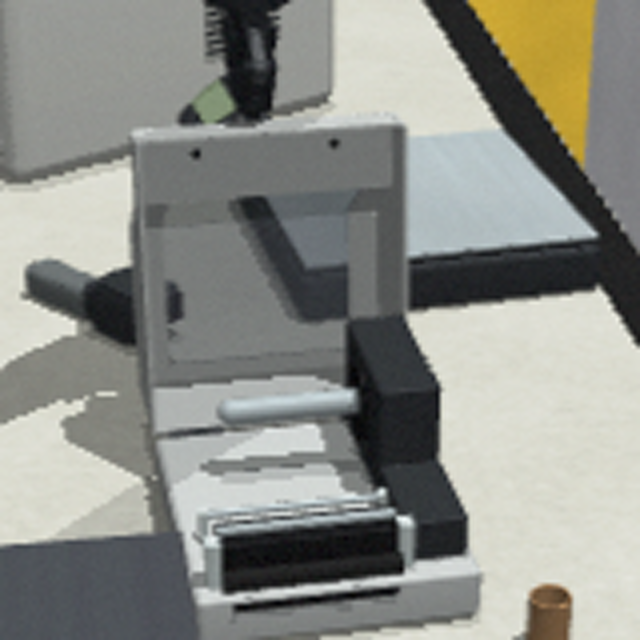

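View pics/t6.png

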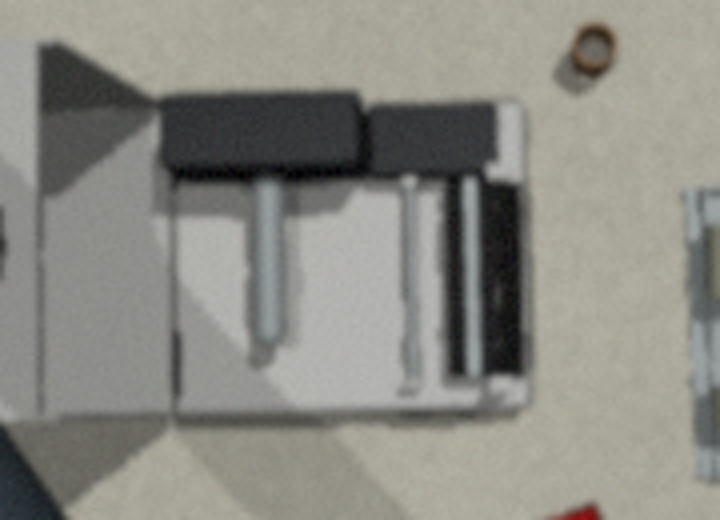

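Hood open on its stop (≈1.65 rad). Spindle visible: top px tip ≈ (267,265), root ≈ (267,224). Measure it, and release the bar.

```bash
python3 -m handwheel '[[[0,0,0,0,0,0],[0,0,0,0,0,0],[0,0,0,0,0,0]]]' -0.3; python3 -m handwheel '[[[-2,0,0,0,0,0],[-3,0,0,0,0,0],[-3,0,0,0,0,0],[-2,0,0,0,0,0]]]'
python3 - <<'E'
from h import *
s=snapshot("side");t=snapshot("top");cv2.imwrite("pics/side7.png",s);cv2.imwrite("pics/top7.png",t)
crop(t,235,205,70,85,8,"t7.png");crop(s,270,200,80,60,9,"s7.png")
st=get_state();print(st['ee_pos'])
E
```

```text
time: 5.8
ee_pos: [0.524, 0.2951, 0.2378]
tool_rot: [[0.001, 0.041, -0.999], [0.0, -0.999, -0.041], [-1.0, -0.0, -0.001]]
contact_force: [-0.5, 0.1, 0.3]
finger_gap: 0.0299
time: 6.2
ee_pos: [0.5241, 0.2956, 0.34]
tool_rot: [[0.002, 0.042, -0.999], [0.001, -0.999, -0.042], [-1.0, -0.001, -0.003]]
contact_force: [-0.5, -0.3, -0.6]
finger_gap: 0.0297
[0.52476145 0.29632021 0.34106127]
```

View pics/t7.png

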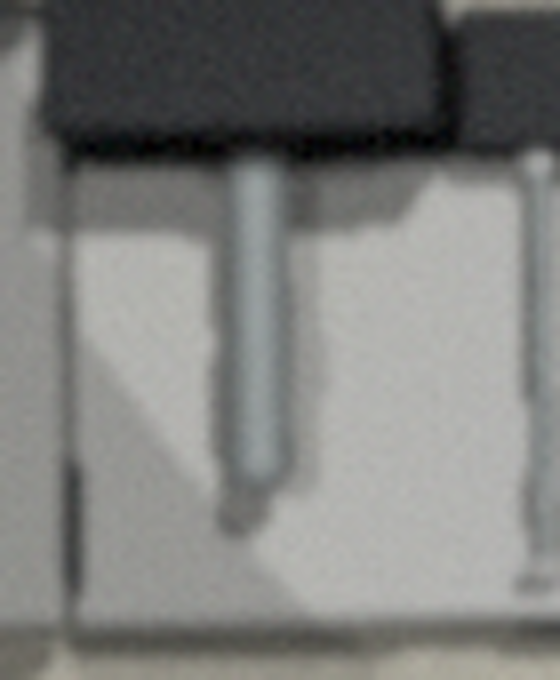

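View pics/s7.png

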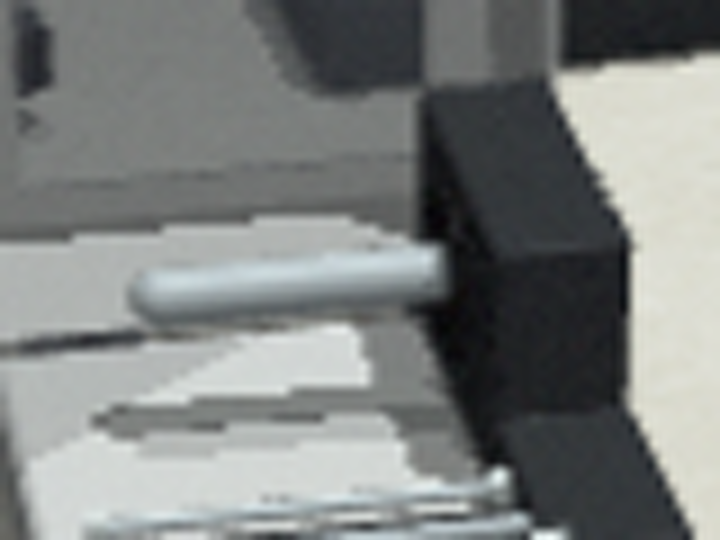

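Run:
```python
from h import *
def up(x0,y0,f,p): return (x0+(p[0]+.5)/f-.5, y0+(p[1]+.5)/f-.5)
B=(235,205,8)
a=onz("top",*up(*B,(259,440)),.1);b=onz("top",*up(*B,(260,180)),.1);c=onz("top",*up(*B,(259,490)),.098);d=onz("top",*up(*B,(260,155)),.1)
print(a,b,"tip",c,"vis root",d,np.degrees(np.arctan2((b-a)[1],(b-a)[0])))
S=(270,200,9)
# intersect side rays with vertical plane through axis a-b
y=.0424; P=np.array([.5378,.0733]);ux=np.array([np.cos(y),np.sin(y)]);uy=np.array([-np.sin(y),np.cos(y)])
print("printer coords a,b,c,d",[(np.round([(q[:2]-P)@ux,(q[:2]-P)@uy],4)) for q in(a,b,c,d)])
for p in [(130,297),(170,295),(420,272),(443,272)]:
    o,dd=ray("side",*up(*S,p)); oy=(o[:2]-P)@uy; k=(.048-oy)/(dd[:2]@uy); X=o+k*dd; print(p,X,(X[:2]-P)@ux)
print([proj("side",[*(P+ux*x+uy*.048),.1]) for x in(-.062,.046)],[up(*S,p) for p in((130,297),(443,272))])
```

```text
[0.49103296 0.11960254 0.1       ] [0.57490835 0.12229449 0.1       ] tip [0.47506319 0.11926382 0.098     ] vis root [0.58301955 0.12258586 0.1       ] 1.8382594189263735
printer coords a,b,c,d [array([-0.0448,  0.0482]), array([0.0392, 0.0474]), array([-0.0607,  0.0486]), array([0.0473, 0.0473])]
(130, 297) [0.47596802 0.11871993 0.09943473] -0.059851176715790926
(170, 295) [0.48965671 0.11930068 0.09876708] -0.04615018051339407
(420, 272) [0.57630001 0.12297656 0.09865697] 0.04057106372810256
(443, 272) [0.58436237 0.12331861 0.09781726] 0.048640675107235264
[array([283.29712437, 232.45858467]), array([317.94595581, 229.2361719 ])] [(284.0, 232.55555555555554), (318.77777777777777, 229.77777777777777)]
```

```bash
python3 -m handwheel '[[[0,4,0,0,0,0],[0,4.1,0,0,0,0],[0,4.1,0,0,0,0],[0,4.1,0,0,0,0],[0,4.1,0,0,0,0],[2.5,4.1,0,0,0,0],[2.7,4.1,0,0,0,0],[2.7,4.1,0,0,0,0],[2.7,4.1,0,0,0,0],[2.7,4.1,0,0,0,0],[2.7,4.1,0,0,0,0],[2.7,4.1,0,0,0,0],[0,0,0.4,-1.1,0,0],[0,0,0,0,0,0],[0,0,0,0,0,0]]]' 1
python3 - <<'E'
from h import *
s=get_state();p=s['ee_pos'];R=s['tool_rot'];print(p)
print("d tool cm",(R.T@(np.array([.5415,-.1986,.020])-p)*100).round(2))
im=snapshot("side");crop(im,250,220,130,130,6,"s8.png");
E
```

```text
time: 7.8
ee_pos: [0.5404, -0.194, 0.1508]
tool_rot: [[0.0, 0.063, -0.998], [0.001, -0.998, -0.063], [-1.0, -0.001, -0.0]]
contact_force: [-0.2, -0.1, -0.2]
finger_gap: 0.0853
[ 0.5404149  -0.19396769  0.15083103]
d tool cm [13.08  0.48 -0.07]
```

View pics/s8.png

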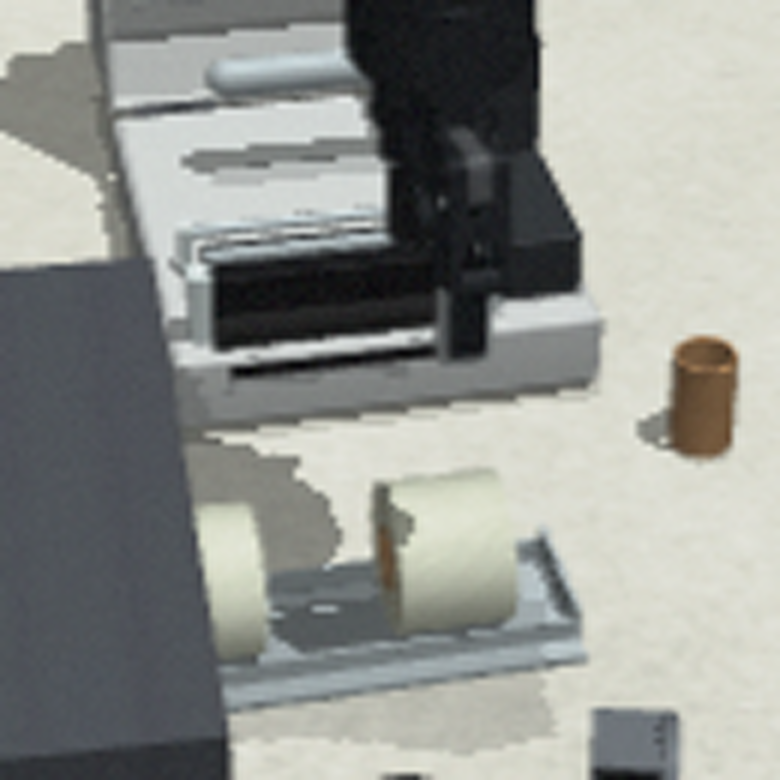

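```bash
python3 -m handwheel '[[[3,0.5,0,0,0,0],[3,0,0,0,0,0],[3,0,0,0,0,0],[2.5,0,0,0,0,0],[2.3,0,0,0,0,0],[0,0,0,0,0,0],[0,0,0,0,0,0]]]' 1;  python3 -m handwheel '[[[0,0,0,0,0,0],[0,0,0,0,0,0],[0,0,0,0,0,0],[0,0,0,0,0,0]]]' -1 40
```

```text
time: 8.55
ee_pos: [0.5414, -0.1993, 0.0137]
tool_rot: [[0.001, 0.063, -0.998], [0.0, -0.998, -0.063], [-1.0, -0.0, -0.001]]
contact_force: [0.4, -0.6, -0.5]
finger_gap: 0.0855
time: 8.95
ee_pos: [0.542, -0.2004, 0.0149]
tool_rot: [[0.004, 0.062, -0.998], [-0.001, -0.998, -0.062], [-1.0, 0.001, -0.003]]
contact_force: [-0.3, 1.1, 7.2]
finger_gap: 0.0657
```

```bash
python3 -m handwheel '[[[-1,0,0,0,0,0],[-3,0,0,0,0,0],[-4,0,0,0,0,0],[-4,0,0,0,0,0],[-4,0,0,1.15,0,0],[0,-3,1,0,0,0],[0,-4,1.4,0,0,0],[0,-4,1.4,0,0,0],[0,-4,1.4,0,0,0],[0,-4,1.4,0,0,0],[0,-4,1.4,0,0,0],[0,-4,1.4,0,0,0],[0,-3,1.1,0,0,0],[0,-2.2,0.4,0,0,0],[0,0,0,0,0,0],[0,0,0,0,0,0]]]'
python3 - <<'E'
from h import *
s=get_state();p=s['ee_pos'];R=s['tool_rot'];print(p,s['qpos'].round(2) if hasattr(s['qpos'],'round') else s['qpos'])
print("d tool cm",(R.T@(np.array([.42,.1165,.078])-p)*100).round(2))
im=snapshot("side");crop(im,220,150,160,140,5,"s9.png")
im=snapshot("top");crop(im,200,180,160,140,5,"t9.png")
E
```

```text
time: 10.55
ee_pos: [0.4181, 0.1167, 0.1732]
tool_rot: [[0.001, 0.042, -0.999], [-0.001, -0.999, -0.042], [-1.0, 0.001, -0.001]]
contact_force: [-0.2, -0.9, -2.7]
finger_gap: 0.0656
[0.41808569 0.11665592 0.17321585] [ 0.03  0.17 -0.44  2.12  0.1   0.86 -2.  ]
d tool cm [ 9.52  0.02 -0.18]
```

View pics/s9.png

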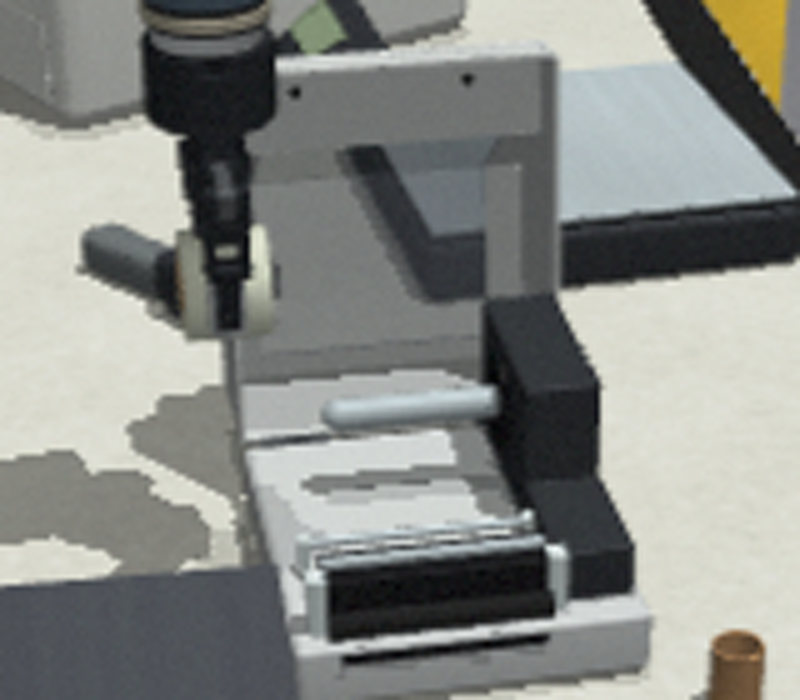

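View pics/t9.png

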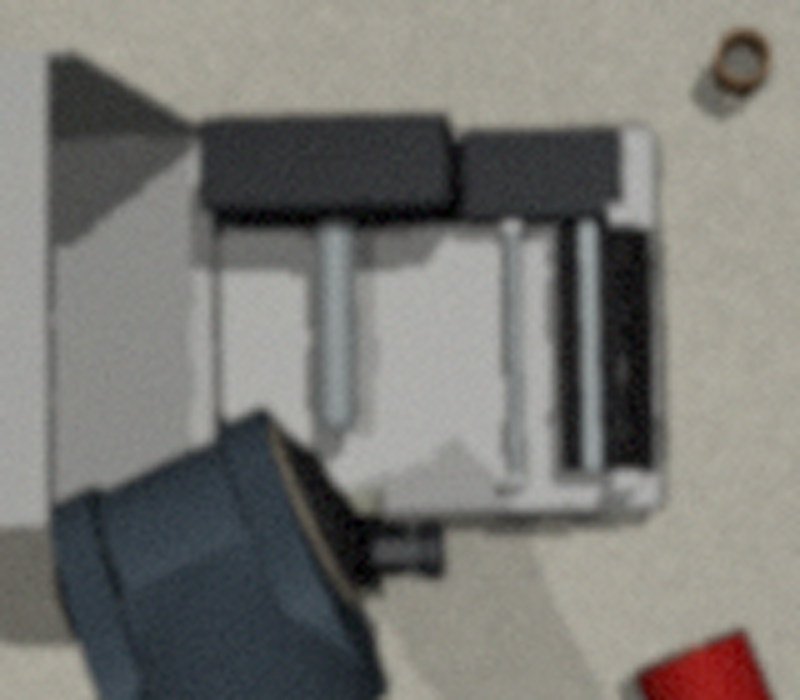

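Run:
```python
from h import *
X=np.array([.418,.1166,.1732+.0224])
uy=np.array([-.042,.999,0]);ux=np.array([.999,.042,0])
f=lambda p:((p-[220,150]+.5)*5-.5).round(1)
print("c",f(proj("side",X)))
for s in(-1,1):
  pts=[f(proj("side",X+s*.025*ux+.033*(np.cos(a)*uy+np.sin(a)*np.array([0,0,1])))) for a in np.radians([0,60,90,120,180,240,270,300])]
  print(s,np.min(pts,0),np.max(pts,0))
im=snapshot("side");crop(im,245,185,40,40,16,"s10.png")
```

```text
c [219.4 280.5]
-1 [171.3 227.8] [182.2 340.1]
1 [255.  221.1] [268.7 332.8]
```

View pics/s10.png

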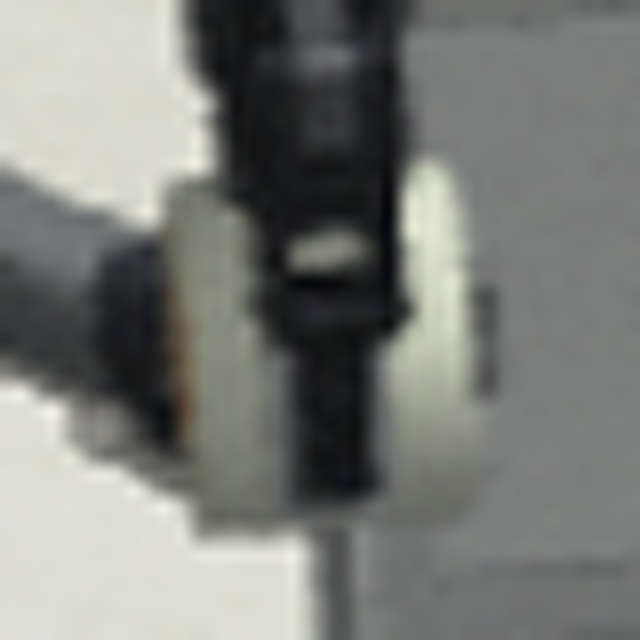

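```bash
python3 -m handwheel '[[[2.5,0,0,0,0,0],[3,0,0,0,0,0],[2.5,0,0,0,0,0],[1.5,0,0,0,0,0],[0,0,0,0,0,0],[0,0,0,0,0,0]]]'
python3 - <<'E'
from h import *
s=get_state();p=s['ee_pos'];R=s['tool_rot'];print(p,s['contact_force'])
l=.1213-(.5358-p[0])*.0424
print("d tool cm",(R.T@(np.array([p[0],l,.078])-p)*100).round(2),"yaw",np.degrees(np.arctan2(-R[1,2],-R[0,2])))
im=snapshot("side");crop(im,245,195,90,70,8,"s11.png")
E
```

```text
time: 11.3
ee_pos: [0.4187, 0.1163, 0.078]
tool_rot: [[0.0, 0.04, -0.999], [-0.0, -0.999, -0.04], [-1.0, 0.0, 0.0]]
contact_force: [0.8, -0.6, -2.7]
finger_gap: 0.0652
[0.41872493 0.11630128 0.07800918] [ 0.78970089 -0.57985741 -2.66647951]
d tool cm [ 0. -0. -0.] yaw 2.286536518543721
```

View pics/s11.png

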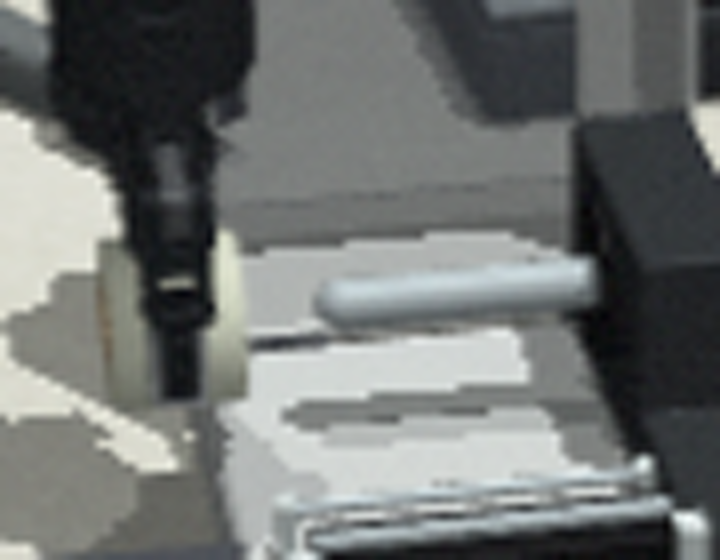

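```bash
python3 -m handwheel '[[[-0.1,0,-1.2,0,0,0],[0,0,-1.2,0,0,0],[0,0,-1,0,0,0],[0,0,-1,0,0,0],[0,0,-1,0,0,0],[0,0,0,0,0,0]]]'
python3 - <<'E'
from h import *
im=snapshot("side");crop(im,255,195,90,70,8,"s12.png")
E
```

```text
time: 11.95
ee_pos: [0.4741, 0.1192, 0.0789]
tool_rot: [[0.001, 0.04, -0.999], [0.001, -0.999, -0.04], [-1.0, -0.001, -0.001]]
contact_force: [-0.8, 0.4, -1.6]
finger_gap: 0.0651
```

View pics/s12.png

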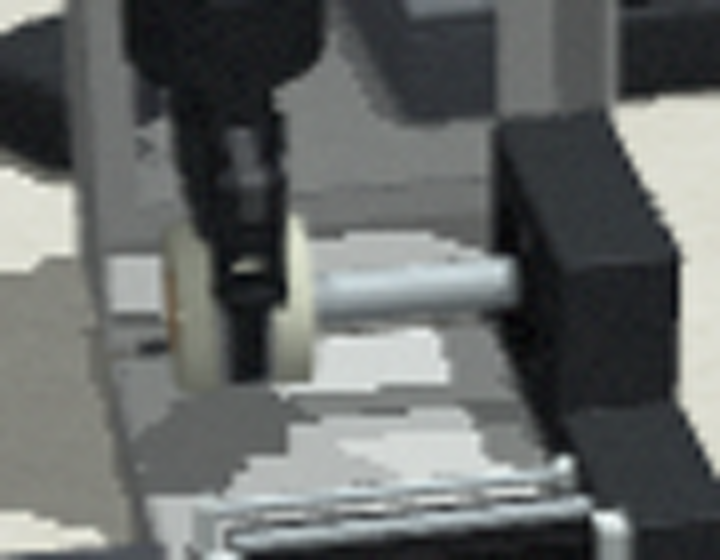

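```bash
python3 -m handwheel '[[[0,0,-1.2,0,0,0],[0,0,-1.2,0,0,0],[0,0,-1.2,0,0,0],[0,0,-1.2,0,0,0],[0,0,-1.2,0,0,0],[0,0,-1.0,0,0,0],[0,0,0,0,0,0]]]'; python3 -m handwheel '[[[0,0,-0.4,0,0,0],[0,0,-0.4,0,0,0],[0,0,-0.4,0,0,0],[0,0,-0.2,0,0,0],[0,0,0,0,0,0]]]'
```

```text
time: 12.7
ee_pos: [0.5439, 0.122, 0.0788]
tool_rot: [[0.001, 0.04, -0.999], [0.0, -0.999, -0.04], [-1.0, -0.0, -0.001]]
contact_force: [-0.2, 0.8, -2.5]
finger_gap: 0.0652
time: 13.2
ee_pos: [0.5561, 0.1226, 0.0788]
tool_rot: [[-0.0, 0.041, -0.999], [-0.0, -0.999, -0.041], [-1.0, 0.0, 0.0]]
contact_force: [0.1, -0.7, -0.7]
finger_gap: 0.0652
```

```bash
python3 -m handwheel '[[[0,0,-0.3,0,0,0],[0,0,-0.3,0,0,0],[0,0,0,0,0,0]]]'; python3 -m handwheel '[[[0,0,-0.3,0,0,0],[0,0,-0.3,0,0,0],[0,0,0,0,0,0]]]'
```

```text
time: 13.5
ee_pos: [0.556, 0.1225, 0.0777]
tool_rot: [[-0.013, 0.043, -0.999], [-0.004, -0.999, -0.043], [-1.0, 0.003, 0.013]]
contact_force: [-14.8, -0.7, 6.6]
finger_gap: 0.0651
time: 13.8
ee_pos: [0.5562, 0.1223, 0.0767]
tool_rot: [[-0.024, 0.044, -0.999], [-0.007, -0.999, -0.044], [-1.0, 0.006, 0.025]]
contact_force: [-24.4, -1.2, 11.7]
finger_gap: 0.0658
```

```bash
python3 -m handwheel '[[[0,0,0.6,0,0,0],[0,0,0.5,0,0,0],[0,0,0,0,0,0]]]'; python3 -m handwheel '[[[0,0,0,0,0,0],[0,0,0,0,0,0],[0,0,0,0,0,0]]]' 0.8;python3 -m handwheel '[[[-2,0,0,0,0,0],[-3,0,0,0,0,0],[-4,0,0,0,0,0],[-3,0,0,0,0,0],[0,4,0,0,0,0],[0,4,0,0,0,0],[0,4,0,0,0,0]]]'
python3 - <<'E'
from h import *
im=snapshot("side");cv2.imwrite("pics/side13.png",im);crop(im,255,195,90,70,8,"s13.png")
im=snapshot("top");cv2.imwrite("pics/top13.png",im);crop(im,235,205,80,70,8,"t13.png")
E
```

```text
time: 14.1
ee_pos: [0.5563, 0.1226, 0.0788]
tool_rot: [[-0.001, 0.041, -0.999], [-0.0, -0.999, -0.041], [-1.0, 0.0, 0.001]]
contact_force: [-3.2, 0.6, -2.2]
finger_gap: 0.0654
time: 14.4
ee_pos: [0.5584, 0.1227, 0.0794]
tool_rot: [[0.002, 0.041, -0.999], [0.0, -0.999, -0.041], [-1.0, -0.0, -0.002]]
contact_force: [-0.4, -1.2, 0.6]
finger_gap: 0.0769
time: 15.1
ee_pos: [0.5628, 0.0014, 0.1997]
tool_rot: [[0.002, 0.042, -0.999], [-0.0, -0.999, -0.042], [-1.0, 0.0, -0.002]]
contact_force: [-0.1, 0.1, -1.2]
finger_gap: 0.077
```

View pics/s13.png

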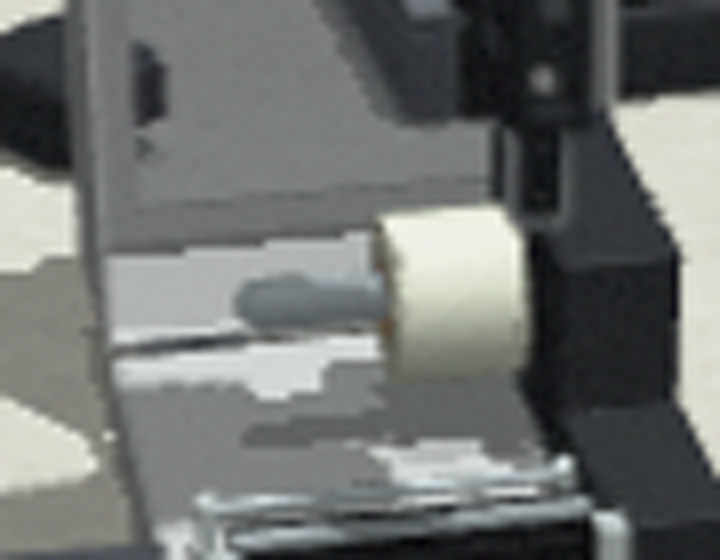

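View pics/t13.png

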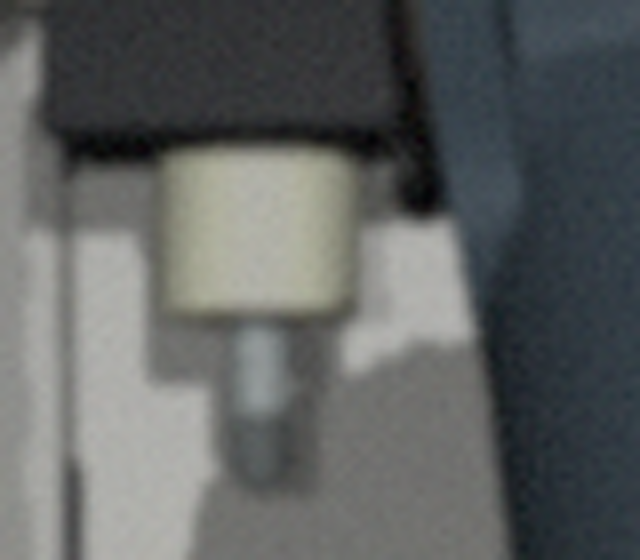

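```bash
python3 -m handwheel '[[[0,0,0,7.95,0,0],[0,0,0,7.95,0,0],[0,4.1,-1.35,0,0,0],[0,4.1,-1.35,0,0,0],[0.7,4.1,-1.35,0,0,0],[0.7,4.1,-1.35,0,0,0],[0.7,4.1,-1.35,0,0,0],[0.7,4.1,-1.35,0,0,0],[0.7,4.1,-1.35,0,0,0],[0.7,4.1,-1.35,0,0,0],[0,0,0,0,0,0],[0,0,0,0,0,0]]]' 1
python3 - <<'E'
from h import *
s=get_state();p=s['ee_pos'];R=s['tool_rot'];print(p,np.degrees(np.arctan2(-R[1,2],-R[0,2])))
print("d tool cm",(R.T@(np.array([.591,-.344,.012])-p)*100).round(2))
im=snapshot("side");crop(im,310,290,100,90,7,"s14.png")
im=snapshot("top");crop(im,240,180,240,170,3,"t14.png")
E
```

```text
time: 16.4
ee_pos: [0.5903, -0.3424, 0.1563]
tool_rot: [[-0.0, -0.236, -0.972], [0.0, -0.972, 0.236], [-1.0, -0.0, 0.0]]
contact_force: [-0.9, -0.2, -0.4]
finger_gap: 0.0858
[ 0.59030504 -0.34241945  0.15625748] -13.666594360379618
d tool cm [14.43  0.14 -0.11]
```

View pics/s14.png

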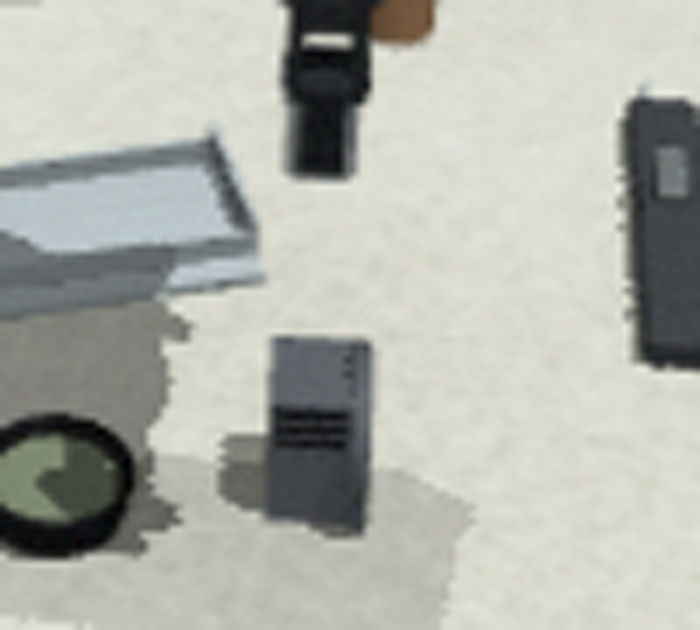

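View pics/t14.png

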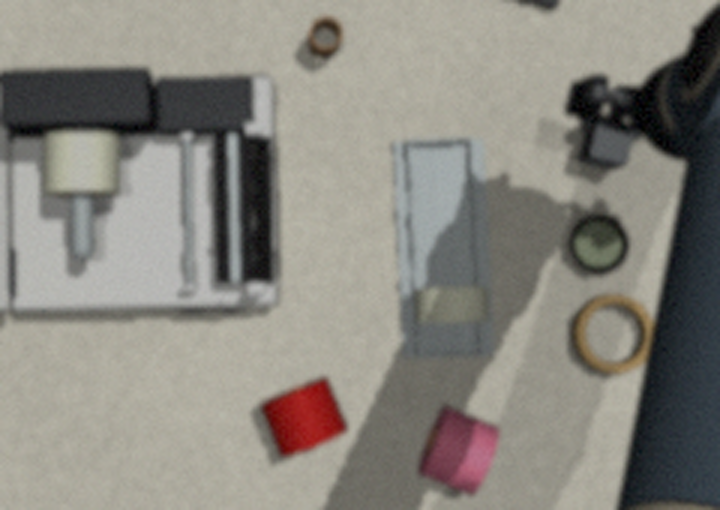

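Run:
```python
from h import *
y=np.radians(-13.5);ux=np.array([np.cos(y),np.sin(y),0]);uy=np.array([-np.sin(y),np.cos(y),0]);O=np.array([.5939,-.3447,0])
f=lambda p:((p-[310,290]+.5)*7-.5).round(0)
for n,a,b,z in [("hub top nearR -17,-17",-.017,-.017,.052),("hub top -17,+17",-.017,.017,.052),("hub top +11,-17",.011,-.017,.052),("hub bot -17,-17",-.017,-.017,0),("hub bot 11,-17",.011,-.017,0),("disc top 17",.017,0,.058)]:
    print(n,f(proj("side",O+a*ux+b*uy+[0,0,z])))
```

```text
hub top nearR -17,-17 [263. 396.]
hub top -17,+17 [266. 327.]
hub top +11,-17 [348. 400.]
hub bot -17,-17 [258. 512.]
hub bot 11,-17 [341. 517.]
disc top 17 [367. 353.]
```

```bash
python3 -m handwheel '[[[3,0.3,-0.2,0,0,0],[3,0,0,0,0,0],[3,0,0,0,0,0],[3,0,0,0,0,0],[2.4,0,0,0,0,0],[0,0,0,0,0,0],[0,0,0,0,0,0]]]' ;  python3 -m handwheel '[[[0,0,0,0,0,0],[0,0,0,0,0,0],[0,0,0,0,0,0],[0,0,0,0,0,0],[0,0,0,0,0,0],[0,0,0,0,0,0]]]' -1 40;  python3 - <<'E'
from h import *
im=snapshot("side");crop(im,310,290,100,90,7,"s15.png")
E
```

```text
time: 17.2
ee_pos: [0.5926, -0.3434, 0.0136]
tool_rot: [[0.001, -0.232, -0.973], [0.0, -0.973, 0.232], [-1.0, -0.001, -0.001]]
contact_force: [0.1, -1.0, 0.7]
finger_gap: 0.0857
time: 17.8
ee_pos: [0.5922, -0.3453, 0.014]
tool_rot: [[0.001, -0.234, -0.972], [-0.001, -0.972, 0.234], [-1.0, 0.0, -0.002]]
contact_force: [-0.1, -0.7, 5.4]
finger_gap: 0.0333
```

View pics/s15.png

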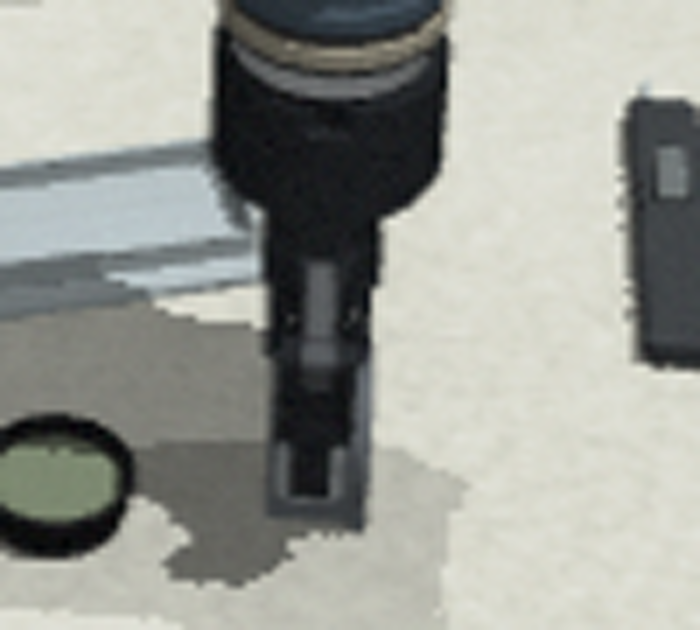

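```bash
python3 -m handwheel '[[[-1,0,0,0,0,0],[-3,0,0,0,0,0],[-4,0,0,0,0,0],[-4.5,0,0,0,0,0],[-4.5,0,0,-8,0,0],[0,0,0,-8,0,0],[0,-3.9,1.23,0,0,0],[0,-3.9,1.23,0,0,0],[0,-3.9,1.23,0,0,0],[0,-3.9,1.23,0,0,0],[0,-3.9,1.23,0,0,0],[0,-3.9,1.23,0,0,0],[0,-3.9,1.23,0,0,0],[0,-3.9,1.23,0,0,0],[0,-3.9,1.23,0,0,0],[0,-3.9,1.23,0,0,0]]]'; python3 -m handwheel '[[[0,-3.9,1.23,0,0,0],[0,-3.9,1.23,0,0,0],[0,0,0,0,0,0],[0,0,0,0,0,0]]]'
python3 - <<'E'
from h import *
s=get_state();p=s['ee_pos'];R=s['tool_rot'];l=.1213-(.5358-.425)*.0424
print("d tool cm",(R.T@(np.array([.425,l,.0838])-p)*100).round(2),"yaw",np.degrees(np.arctan2(-R[1,2],-R[0,2])))
im=snapshot("side");crop(im,240,180,60,60,11,"s16.png")
E
```

```text
time: 19.45
ee_pos: [0.4509, 0.0408, 0.1831]
tool_rot: [[0.0, 0.043, -0.999], [-0.0, -0.999, -0.043], [-1.0, 0.0, -0.0]]
contact_force: [0.9, 0.4, 0.0]
finger_gap: 0.0336
time: 19.85
ee_pos: [0.4236, 0.1168, 0.1831]
tool_rot: [[0.0, 0.045, -0.999], [-0.001, -0.999, -0.045], [-1.0, 0.001, -0.0]]
contact_force: [0.3, -0.8, -0.7]
finger_gap: 0.0336
d tool cm [ 9.93  0.02 -0.14] yaw 2.607146431789225
```

View pics/s16.png

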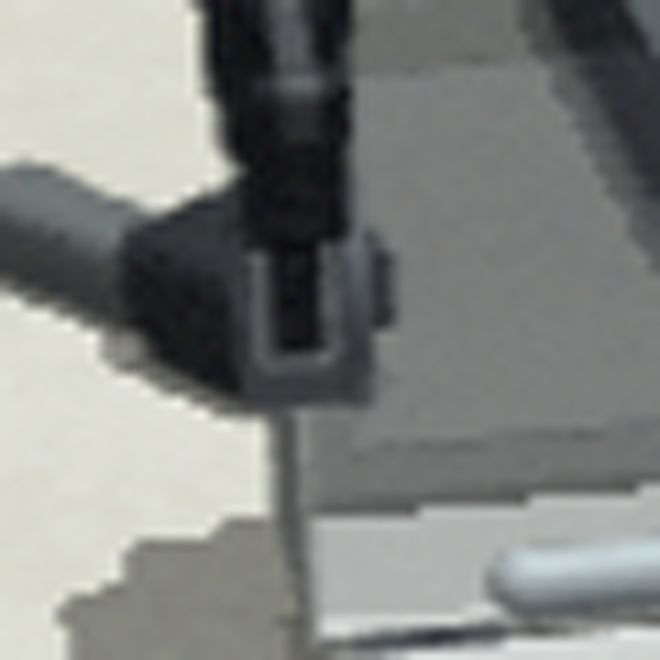

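```bash
python3 -m handwheel '[[[3,0,0,0,0,0],[3,0,0,0,0,0],[2.5,0,0,-0.2,0,0],[1.4,0,0,0,0,0],[0,0,0,0,0,0],[0,0,0,0,0,0]]]'
python3 - <<'E'
from h import *
s=get_state();p=s['ee_pos'];print(p)
y=np.radians(2.42);ux=np.array([np.cos(y),np.sin(y),0]);uy=np.array([-np.sin(y),np.cos(y),0]);O=p+.0025*ux-[0,0,.014]
f=lambda p:((p-[245,205]+.5)*10-.5).round(0)
for n,a,b,z in [("hub top -17,-17",-.017,-.017,.052),("hub top +11,-17",.011,-.017,.052),("hub bot -17,-17",-.017,-.017,0),("hub bot 11,-17",.011,-.017,0),("disc top 17",.017,0,.058),("disc front-y",.017,-.028,.03),("disc low",.017,-.02,.0104),("disc bot",.017,0,.002),("bore face",.017,0,.03)]:
    print(n,f(proj("side",O+a*ux+b*uy+[0,0,z])))
P=np.array([.5378,.0733]);
print("axis",f(proj("side",[*(P+ux[:2]*-.0605+uy[:2]*.048),.1])))
im=snapshot("side");crop(im,245,205,70,55,10,"s17.png")
E
```

```text
time: 20.5
ee_pos: [0.4245, 0.1154, 0.084]
tool_rot: [[-0.0, 0.044, -0.999], [-0.0, -0.999, -0.044], [-1.0, 0.0, 0.0]]
contact_force: [0.2, -0.3, -0.3]
finger_gap: 0.0336
[0.42453885 0.11538824 0.08395527]
hub top -17,-17 [181. 263.]
hub top +11,-17 [275. 255.]
hub bot -17,-17 [190. 414.]
hub bot 11,-17 [282. 405.]
disc top 17 [287. 209.]
disc front-y [302. 335.]
disc low [301. 378.]
disc bot [294. 370.]
bore face [291. 290.]
axis [392. 279.]
```

View pics/s17.png

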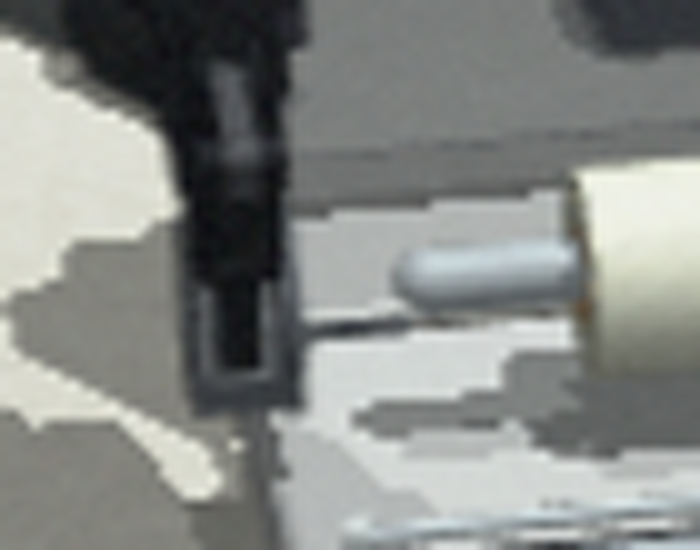

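```bash
python3 -m handwheel '[[[0,0,-1,0,0,0],[0,0,0,0,0,0],[0,0,0,0,0,0]]]'
python3 - <<'E'
from h import *
for i in range(1):
    s=get_state();p=s['ee_pos'];R=s['tool_rot'];print(p,"y err to line mm",1000*(.1213-(.5358-p[0])*.0424-p[1]),np.degrees(np.arctan2(-R[1,2],-R[0,2])))
im=snapshot("top");crop(im,235,205,80,70,8,"t18.png")
E
```

```text
time: 20.85
ee_pos: [0.4348, 0.1169, 0.0844]
tool_rot: [[0.001, 0.046, -0.999], [0.0, -0.999, -0.046], [-1.0, -0.0, -0.001]]
contact_force: [-1.2, -0.7, -0.5]
finger_gap: 0.0337
[0.43482966 0.11687319 0.08435867] y err to line mm 0.1456636306913367 2.6311762190991486
```

View pics/t18.png

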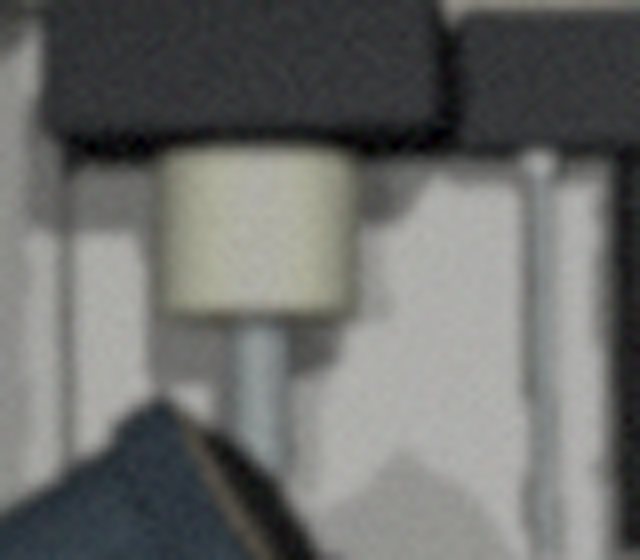

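```bash
python3 -m handwheel '[[[0,0,-1,0,0,0],[0,0,-0.6,0,0,0],[0,0,-0.5,0,0,0],[0,0,-0.5,0,0,0],[0,0,-0.5,0,0,0],[0,0,0,0,0,0]]]';python3 -m handwheel '[[[0,0,-0.5,0,0,0],[0,0,-0.5,0,0,0],[0,0,0,0,0,0]]]'
python3 - <<'E'
from h import *
im=snapshot("side");crop(im,255,205,70,55,10,"s19.png")
E
```

```text
time: 21.5
ee_pos: [0.4657, 0.1183, 0.0838]
tool_rot: [[0.001, 0.046, -0.999], [0.0, -0.999, -0.046], [-1.0, -0.0, -0.001]]
contact_force: [0.2, 0.1, -0.6]
finger_gap: 0.0341
time: 21.8
ee_pos: [0.4758, 0.1188, 0.0839]
tool_rot: [[0.001, 0.046, -0.999], [0.0, -0.999, -0.046], [-1.0, -0.0, -0.001]]
contact_force: [0.3, 0.5, -0.8]
finger_gap: 0.0336
```

View pics/s19.png

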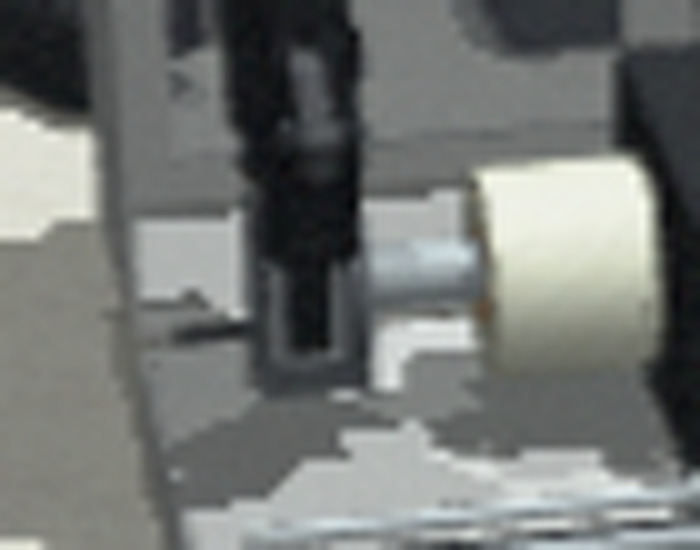

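```bash
python3 -m handwheel '[[[0,0,-0.8,0,0,0],[0,0,-0.8,0,0,0],[0,0,-0.8,0,0,0],[0,0,-0.7,0,0,0],[0,0,0,0,0,0]]]';python3 -m handwheel '[[[0,0,-0.3,0,0,0],[0,0,-0.3,0,0,0],[0,0,-0.2,0,0,0],[0,0,0,0,0,0]]]'
```

```text
time: 22.35
ee_pos: [0.5073, 0.1203, 0.0838]
tool_rot: [[0.001, 0.046, -0.999], [0.001, -0.999, -0.046], [-1.0, -0.0, -0.001]]
contact_force: [-0.9, -0.2, 0.1]
finger_gap: 0.0337
time: 22.75
ee_pos: [0.513, 0.1204, 0.0836]
tool_rot: [[-0.002, 0.047, -0.999], [-0.001, -0.999, -0.047], [-1.0, 0.001, 0.002]]
contact_force: [-2.4, -0.1, 0.4]
finger_gap: 0.0336
```

```bash
python3 -m handwheel '[[[0,0,-0.3,0,0,0],[0,0,-0.3,0,0,0],[0,0,-0.1,0,0,0],[0,0,0,0,0,0]]]'
python3 - <<'E'
from h import *
im=snapshot("side");crop(im,265,205,70,55,10,"s20.png")
E
```

```text
time: 23.15
ee_pos: [0.5128, 0.1202, 0.0824]
tool_rot: [[-0.016, 0.048, -0.999], [-0.005, -0.999, -0.048], [-1.0, 0.004, 0.016]]
contact_force: [-19.2, -1.4, 10.0]
finger_gap: 0.0338
```

View pics/s20.png

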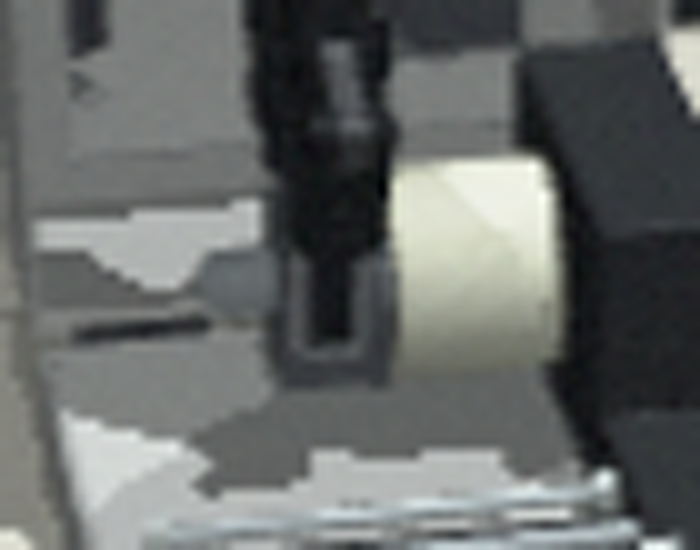

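```bash
python3 -m handwheel '[[[0,0,0.5,0,0,0],[0,0,0.4,0,0,0],[0,0,0,0,0,0]]]'; python3 -m handwheel '[[[0,0,0,0,0,0],[0,0,0,0,0,0],[0,0,0,0,0,0]]]' 0.1;python3 -m handwheel '[[[-2,0,0,0,0,0],[-3,0,0,0,0,0],[-4,0,0,0,0,0],[-4.5,0,0,0,0,0],[-4.5,0,0,0,0,0],[-4.5,0,0,0,0,0],[-3,0,0,0,0,0],[0,0,0,0,0,0]]]' -0.3
python3 - <<'E'
from h import *
s=get_state();p=s['ee_pos'];R=s['tool_rot']
print(p,"d tool cm",(R.T@(np.array([.5242,.2958,.238])-p)*100).round(2),"yaw",np.degrees(np.arctan2(-R[1,2],-R[0,2])))
im=snapshot("side");cv2.imwrite("pics/side21.png",im);crop(im,265,205,70,55,10,"s21.png")
im=snapshot("top");crop(im,215,205,100,70,7,"t21.png")
E
```

```text
time: 23.5
ee_pos: [0.5123, 0.1205, 0.0841]
tool_rot: [[0.001, 0.047, -0.999], [0.0, -0.999, -0.047], [-1.0, -0.0, -0.001]]
contact_force: [-0.3, 0.3, -0.7]
finger_gap: 0.0337
time: 23.8
ee_pos: [0.5125, 0.1204, 0.084]
tool_rot: [[0.001, 0.046, -0.999], [0.0, -0.999, -0.046], [-1.0, -0.0, -0.001]]
contact_force: [0.3, 0.9, -0.2]
finger_gap: 0.0471
time: 24.6
ee_pos: [0.5142, 0.1215, 0.344]
tool_rot: [[0.01, 0.046, -0.999], [0.002, -0.999, -0.046], [-1.0, -0.002, -0.01]]
contact_force: [0.9, 0.4, 0.2]
finger_gap: 0.0298
[0.51418421 0.12151745 0.34402427] d tool cm [ 10.65 -17.35  -1.7 ] yaw 2.654951711504171
```

View pics/s21.png

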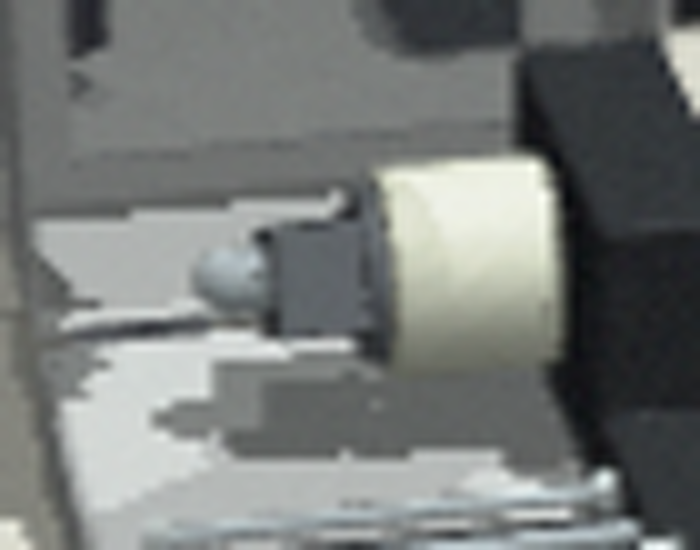

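View pics/t21.png

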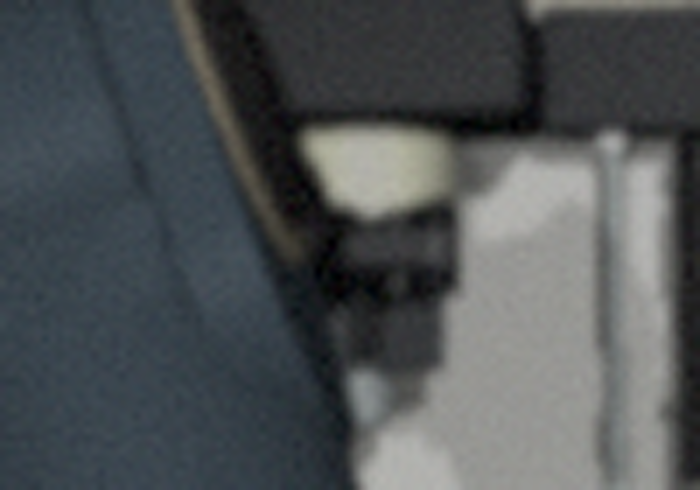

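```bash
python3 -m handwheel '[[[0,-4.3,-0.5,0,0,0],[0,-4.3,-0.4,0,0,0],[0,-4.3,-0.4,0,0,0],[0,-4.4,-0.4,0.2,0,0],[0,0,0,0,0,0],[0,0,0,0,0,0]]]' -0.3
python3 - <<'E'
from h import *
s=get_state();p=s['ee_pos'];R=s['tool_rot']
print(p,"d tool cm",(R.T@(np.array([.5242,.2958,.238])-p)*100).round(2),"yaw",np.degrees(np.arctan2(-R[1,2],-R[0,2])))
im=snapshot("side");crop(im,230,130,160,140,5,"s22.png")
E
```

```text
time: 25.3
ee_pos: [0.5199, 0.2946, 0.3365]
tool_rot: [[-0.004, 0.046, -0.999], [-0.002, -0.999, -0.046], [-1.0, 0.002, 0.004]]
contact_force: [-0.2, -0.8, -0.5]
finger_gap: 0.0297
[0.51986458 0.29456469 0.3364927 ] d tool cm [ 9.85 -0.12 -0.47] yaw 2.622096571195921
```

View pics/s22.png

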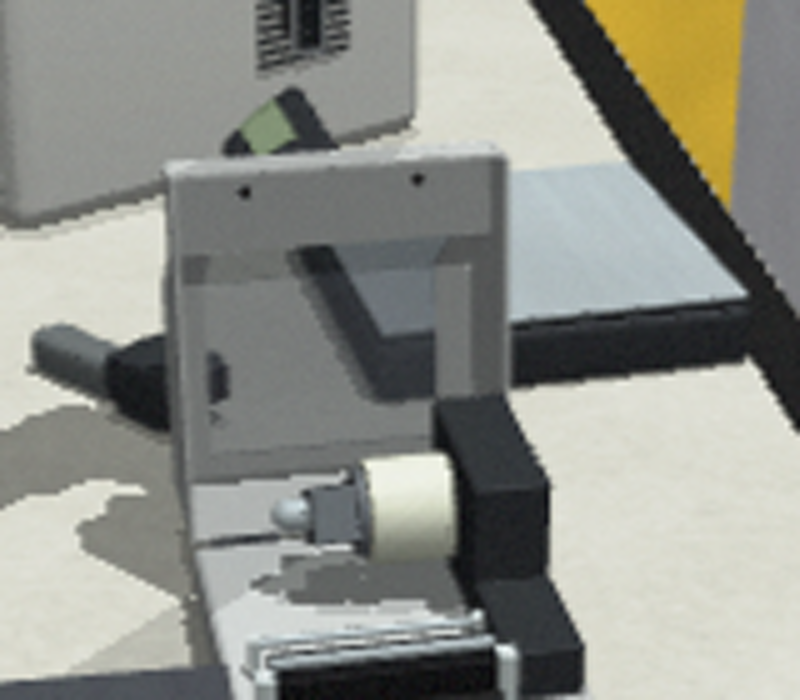

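```bash
python3 -m handwheel '[[[2.5,-0.1,-0.4,0,0,0],[2.5,0,0,0,0,0],[2.5,0,0,0,0,0],[2.3,0,0,0,0,0],[0,0,0,0,0,0],[0,0,0,0,0,0]]]' -0.3; python3 -m handwheel '[[[0,0,0,0,0,0],[0,0,0,0,0,0],[0,0,0,0,0,0],[0,0,0,0,0,0]]]' -1 30
```

```text
time: 25.95
ee_pos: [0.5252, 0.293, 0.2402]
tool_rot: [[-0.001, 0.04, -0.999], [-0.002, -0.999, -0.04], [-1.0, 0.002, 0.001]]
contact_force: [-0.1, -1.3, -0.1]
finger_gap: 0.0297
time: 26.35
ee_pos: [0.5251, 0.2952, 0.2408]
tool_rot: [[0.001, 0.043, -0.999], [0.0, -0.999, -0.043], [-1.0, -0.0, -0.001]]
contact_force: [1.4, 1.3, -1.1]
finger_gap: 0.0087
```

Run:
```python
import numpy as np
P=np.array([[-.0255,.1298],[.1107,.2671],[.2607,.2732],[.2953,.2595]])
A=np.c_[2*P,np.ones(4)];s=np.linalg.lstsq(A,(P**2).sum(1),rcond=None)[0];c=s[:2];r=np.sqrt(s[2]+c@c);print(c,r)
a=lambda p:np.arctan2(*(p-c)[::-1])
f=np.linspace(a(P[3]),a(P[0]),25);print(np.degrees(f[[0,-1]]))
y=r*np.cos(f);z=r*np.sin(f)
print([[round(float(-b*100),1),round(float(-q*100),1)] for q,b in zip(np.diff(y),np.diff(z))])
```

```text
[0.19426009 0.04816635] 0.2344131837736559
[ 64.44725084 159.62162276]
[[-0.6, 1.5], [-0.5, 1.5], [-0.4, 1.6], [-0.3, 1.6], [-0.2, 1.6], [-0.1, 1.6], [0.0, 1.6], [0.1, 1.6], [0.2, 1.6], [0.3, 1.6], [0.4, 1.6], [0.6, 1.5], [0.7, 1.5], [0.8, 1.4], [0.9, 1.4], [1.0, 1.3], [1.0, 1.2], [1.1, 1.2], [1.2, 1.1], [1.3, 1.0], [1.3, 0.9], [1.4, 0.8], [1.5, 0.7], [1.5, 0.6]]
```

```bash
python3 -m handwheel '[[[-0.6,1.5,0,0,0,0],[-0.5,1.5,0,0,0,0],[-0.4,1.6,0,0,0,0],[-0.3,1.6,0,0,0,0],[-0.2,1.6,0,0,0,0],[-0.1,1.6,0,0,0,0],[0,1.6,0,0,0,0],[0.1,1.6,0,0,0,0],[0.2,1.6,0,0,0,0],[0.3,1.6,0,0,0,0],[0.4,1.6,0,0,0,0],[0,0,0,0,0,0]]]'
```

```text
time: 27.55
ee_pos: [0.5333, 0.1173, 0.2518]
tool_rot: [[0.002, 0.038, -0.999], [-0.003, -0.999, -0.038], [-1.0, 0.003, -0.001]]
contact_force: [4.1, -1.0, 1.2]
finger_gap: 0.009
```

Run:
```python
from h import *
im=snapshot("side");crop(im,230,130,160,140,5,"s23.png")
```

```text
(no output)
```

View pics/s23.png

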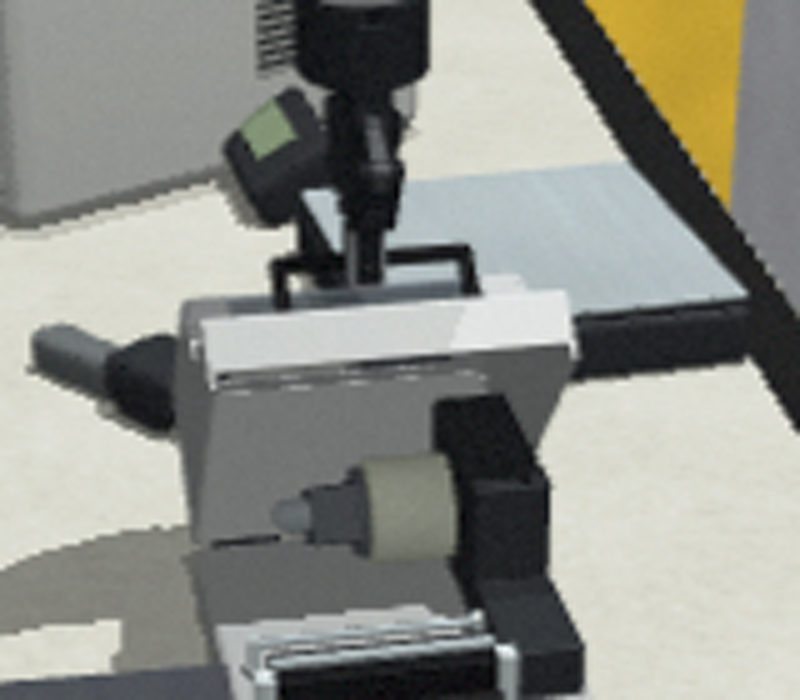

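```bash
python3 -m handwheel '[[[0.6,1.5,0,0,0,0],[0.7,1.5,0,0,0,0],[0.8,1.4,0,0,0,0],[0.9,1.4,0,0,0,0],[1,1.3,0,0,0,0],[1,1.2,0,0,0,0],[1.1,1.2,0,0,0,0],[1.2,1.1,0,0,0,0],[0,0,0,0,0,0]]]'; python3 -m handwheel '[[[1.2,0.9,0,0,0,0],[1.2,0.9,0,0,0,0],[1.2,0.7,0,0,0,0],[1.2,0.6,0,0,0,0],[0,0,0,0,0,0]]]'
```

```text
time: 28.5
ee_pos: [0.5382, 0.0131, 0.1777]
tool_rot: [[0.002, 0.041, -0.999], [-0.001, -0.999, -0.041], [-1.0, 0.001, -0.002]]
contact_force: [5.5, -2.7, 1.0]
finger_gap: 0.0088
time: 29.0
ee_pos: [0.5396, -0.0173, 0.1297]
tool_rot: [[0.003, 0.042, -0.999], [-0.001, -0.999, -0.042], [-1.0, 0.001, -0.002]]
contact_force: [6.5, -4.3, -0.2]
finger_gap: 0.0086
```

```bash
python3 -m handwheel '[[[0.7,0.3,0,0,0,0],[0.7,0.3,0,0,0,0],[0.5,0.2,0,0,0,0],[0.3,0.1,0,0,0,0],[0.3,0,0,0,0,0],[0,0,0,0,0,0]]]'; python3 -m handwheel '[[[0.2,0,0,0,0,0],[0.3,0,0,0,0,0],[0,0,0,0,0,0]]]'
```

```text
time: 29.6
ee_pos: [0.5404, -0.0254, 0.1101]
tool_rot: [[0.004, 0.043, -0.999], [-0.003, -0.999, -0.043], [-1.0, 0.003, -0.004]]
contact_force: [-5.0, -4.0, 29.5]
finger_gap: 0.0084
time: 29.9
ee_pos: [0.5417, -0.0254, 0.1075]
tool_rot: [[0.007, 0.043, -0.999], [-0.004, -0.999, -0.043], [-1.0, 0.004, -0.007]]
contact_force: [-8.0, -4.5, 42.9]
finger_gap: 0.009
```

```bash
python3 -m handwheel '[[[-0.7,0,0,0,0,0],[-0.4,0,0,0,0,0],[0,0,0,0,0,0]]]'; python3 -m handwheel '[[[0,0,0,0,0,0],[0,0,0,0,0,0],[0,0,0,0,0,0]]]' -0.3; python3 -m handwheel '[[[-1,0,0,0,0,0],[-3,0,0,0,0,0],[-4,0,0,0,0,0],[-4,0,0,0,0,0],[0,4,2,0,0,0],[0,4,2,0,0,0],[0,4,2,0,0,0],[0,4,2,0,0,0],[0,0,0,0,0,0]]]'
python3 - <<'E'
from h import *
im=snapshot("side");cv2.imwrite("pics/side24.png",im);crop(im,230,150,160,140,5,"s24.png")
im=snapshot("top");cv2.imwrite("pics/top24.png",im);crop(im,215,180,160,120,5,"t24.png")
E
```

```text
time: 30.2
ee_pos: [0.5415, -0.0233, 0.1129]
tool_rot: [[0.007, 0.044, -0.999], [0.002, -0.999, -0.044], [-1.0, -0.001, -0.007]]
contact_force: [9.3, 0.9, -3.4]
finger_gap: 0.0087
time: 30.5
ee_pos: [0.5371, -0.0242, 0.111]
tool_rot: [[-0.003, 0.044, -0.999], [0.0, -0.999, -0.044], [-1.0, -0.0, 0.003]]
contact_force: [-0.5, 0.7, -0.8]
finger_gap: 0.03
time: 31.4
ee_pos: [0.462, -0.1943, 0.2321]
tool_rot: [[-0.002, 0.032, -0.999], [-0.003, -0.999, -0.032], [-1.0, 0.003, 0.002]]
contact_force: [0.7, -0.4, 0.8]
finger_gap: 0.0297
```

View pics/s24.png

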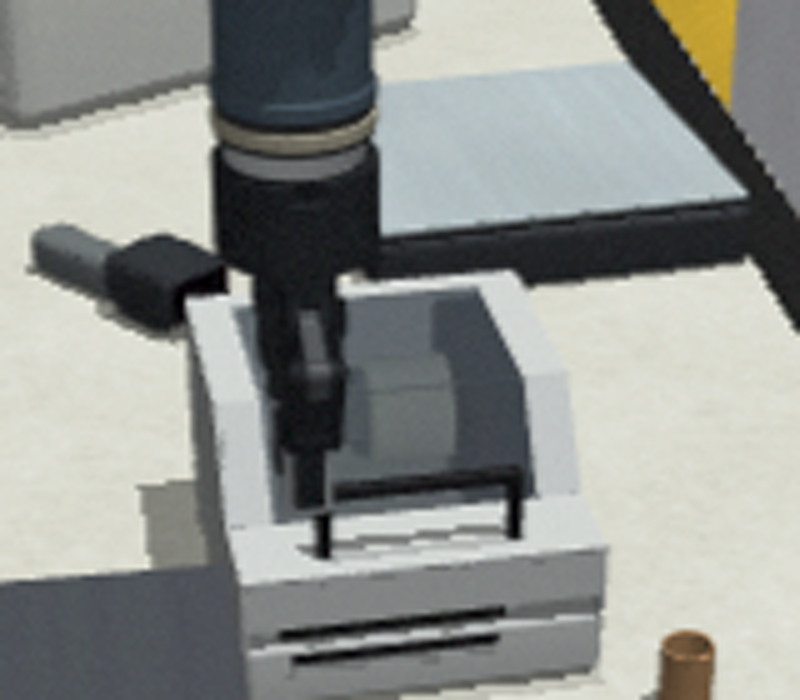

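View pics/t24.png

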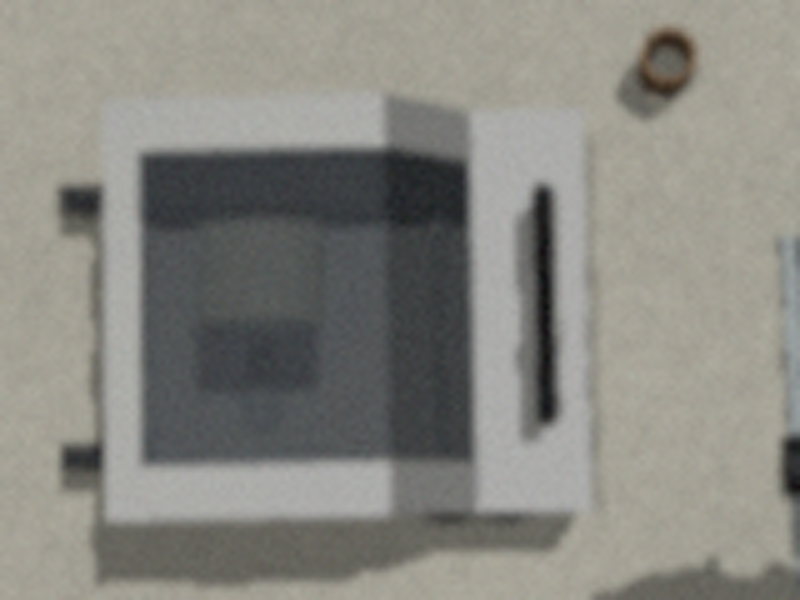

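View pics/top24.png

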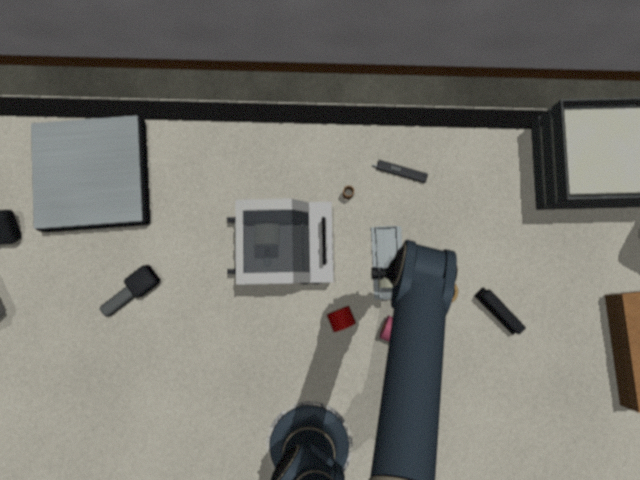

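Run:
```python
from h import *
a=cv2.imread("pics/side0.png",0).astype(np.float32)
python_t=get_state()['time']; b=cv2.cvtColor(snapshot("side"),cv2.COLOR_BGR2GRAY).astype(np.float32)
for nm,(x,y,w,h) in {"front":(300,246,55,36),"right slope":(330,205,25,50),"front top edge":(305,255,48,14)}.items():
    print(nm,cv2.phaseCorrelate(a[y:y+h,x:x+w],b[y:y+h,x:x+w]), np.abs(a[y:y+h,x:x+w]-b[y:y+h,x:x+w]).mean())
print(python_t,"7mm lift px:",proj("side",[.6,-.046,.097])-proj("side",[.6,-.046,.09]))
```

```text
front ((-0.045688433686208896, -0.03514465101491382), 1.0064324248720098) 1.5575757
right slope ((0.5090822403402822, -0.0055766256342941745), 1.007577063560486) 1.1912
front top edge ((-0.04615384571350489, 0.5496755724787006), 1.0065240807003446) 1.4985119
31.5 7mm lift px: [ 0.05572753 -2.10787575]
```

```bash
python3 -c "
from workcell import *
print(sign_off())"
```

```text
the job is handed in; nothing more can be done
None
```

The job is finished and handed in at about 31.5 s of the 72 s allowed; no verdict came back. The hood was opened to its stop, the wide roll and keeper are on the spindle, and the hood is shut again.

**What I did**
- **Hood up:** I gripped the bow handle and took it round to its stop, about 1.65 rad going by the tool position.
- **Roll:** I lifted the wide roll from the trough and slid it on without resistance. It came home against the flange at the expected position, and I pushed to about 24 N.
- **Keeper:** I put it on disc first until it met the roll at the computed position, with about 19 N on contact.
- **Hood down:** I kept hold of the handle all the way down, at roughly 0.7 rad/s, and let go only once it was shut.

**Last checks**
- **Hood:** the final side picture matches the starting one over the hood's front to within noise. A hood 0.03 rad open would have shifted it by about 2 pixels. Two smaller strips in the same comparison gave half-pixel shifts, which I put down to the method because the pictures themselves did not differ.
- **Roll and keeper:** both are visible through the window, in line and touching. I saw no gap, but I did not measure the final roll and keeper positions.
- **Other items:** what was visible in the last top view looked unmoved, but the arm hid part of the bench (narrow roll, tape roll and moistener). I did not check those after the hood was closed.

**One reading to flag:** pressing the hood shut briefly put 43 N on the wrist, through the fingers on the handle. That is under the 120 N wrist limit, and I backed off straight away. The separate 40 N limit is for the arm or gripper body pressing on something, and I believe only the fingers were touching.

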